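Put the shade carriers away on their stands

TASK

Put the four white lampshade carriers (wire frames with a collar in the middle) away over the posts of the two wooden stands: both round carriers on the stand with the round foot, both square carriers on the stand with the square foot. On each stand the larger carrier goes at the bottom, down on the foot, and the smaller one on top of it, both lying level. Leave the plain steel ring, the wooden spool and the yellow tape measure where they are.

Things in the scene. Friction and masses are not known exactly. Their poses are not given: they have to be found in the camera images.
- round_large_collar (a point): Large round lampshade carrier: a circle, 137 mm across, of white 5 mm steel wire lying flat, flat spokes to a round upright collar in the middle: tube 44 mm high, 52 mm outside, 40 mm bore, its foot level with the wire. Grip across the collar, any side, fingertips above the 5 mm wire. Loose, 60 to 200 g. Point on the collar's axis, 30 mm above the underside, 14 mm below its top; z up.
- round_small_collar (a point): Small round lampshade carrier: a circle, 89 mm across, of white 5 mm steel wire lying flat, flat spokes to a round upright collar in the middle: tube 44 mm high, 52 mm outside, 40 mm bore, its foot level with the wire. Grip across the collar, any side, fingertips above the 5 mm wire. Loose, 60 to 200 g. Point on the collar's axis, 30 mm above the underside, 14 mm below its top; z up.
- square_large_collar (a point): Large square lampshade carrier: a square, 118 mm along a side, 165 mm across the corners, of white 5 mm steel wire lying flat, flat spokes to a round upright collar in the middle: tube 44 mm high, 52 mm outside, 40 mm bore, its foot level with the wire. Grip across the collar, any side, fingertips above the 5 mm wire. Loose, 60 to 200 g. Point on the collar's axis, 30 mm above the underside, 14 mm below its top; z up.
- square_small_collar (a point): Small square lampshade carrier: a square, 81 mm along a side, 113 mm across the corners, of white 5 mm steel wire lying flat, flat spokes to a round upright collar in the middle: tube 44 mm high, 52 mm outside, 40 mm bore, its foot level with the wire. Grip across the collar, any side, fingertips above the 5 mm wire. Loose, 60 to 200 g. Point on the collar's axis, 30 mm above the underside, 14 mm below its top; z up.
- stand_round: Fixed stand: round, 110 mm across, wooden foot 12 mm thick with a central upright post, 24 mm thick, 70 mm tall above the foot, top 14 mm tapered to 10 mm. A collar slips over it with 8 mm play all round and rests on the foot; a second collar rests on the first, 44 mm higher, still round the post. Origin: centre of the foot's underside, on the bench; z up.
- stand_square: Fixed stand: square, 100 mm by 100 mm, wooden foot 12 mm thick with a central upright post, 24 mm thick, 70 mm tall above the foot, top 14 mm tapered to 10 mm. A collar slips over it with 8 mm play all round and rests on the foot; a second collar rests on the first, 44 mm higher, still round the post. Origin: centre of the foot's underside, on the bench; z up.
- plain_ring: Bystander: a plain bare ring of 6 mm steel wire without collar or spokes, 76 mm outside, 64 mm inside lying loose on the bench. Origin at the centre of its underside. Not to be moved.
- spool: Bystander: a small empty wooden thread spool, 40 mm across the flanges, 42 mm high, standing loose. Origin at the centre of its underside. Not to be moved.
- tape_case: Bystander: a yellow tape-measure case, 46 by 46 by 28 mm with a small steel end hook, lying loose. Origin at the centre of its underside. Not to be moved.
There are look-alikes about, which are no part of the job. What is shaped like the stand_round but pink is not meant. Leave any purple look-alike of the part that bears square_large_collar alone.

How it is judged:
By the outcome, as a careful person would: the job done as asked, in the order asked, and still so for the second after the job is handed in, with the robot touching nothing.
It also fails if it takes over 112 s, if anything falls off the work surface, if the arm or the gripper's body presses on something with over 40 N, if the wrist force passes 120 N, or if a joint passes its speed limit or range.

ROBOT

A 6-joint arm with a two-finger parallel gripper is mounted at the origin on the work surface. World frame = base frame: x ahead of the robot, y to its left, z up, the work surface at z = 0. Lengths are in m, angles in rad, forces in N, time in s.
With the tool pointing down it reaches from about 0.375 to 0.9 m from the base axis. Payload 3.1 kg.
Tool frame: the origin (TCP) lies on the front face of the gripper's body, between the roots of the fingers; the fingertips stand 73 mm ahead of it and the grasp point (between the pads) lies 54 mm ahead of it (manip.finger_overhang is the distance from the TCP to the fingertips, in m); z points along the fingers, y is the direction in which the jaws open and shut (so a half turn about z gives the same grasp; the last joint's range is limited). The gripper opens to 85 mm and grips with 20 to 120 N. Pads are 22 mm wide; open, the fingers measure 114 mm over their backs; the gripper's body (76 mm by 85 mm) begins 54 mm behind the grasp point. The pads swing forward as they close: fully open they stand 13 mm farther back than shut.
Start: joints at [-1.371, 0.527, 1.433, -0, 1.181, -0.178], TCP at [0.231, -0.581, 0.304] pointing down, gripper open.
Joint ranges: [-3.08, 3.08], [-0.75, 2.2], [0.22, 2.44], [-1.43, 4.57], [0, 2.65], [-2.85, 2.85]. Speed limits (rad/s): [2.79, 2.79, 3.14, 3.14, 3.14, 3.14].

INTERFACE

Orientations are given as a unit quaternion [x, y, z, w].
In Python, from station import manip gives the robot as it stands.
- The arm moves only by the tool apply_moves, never from a script. Its argument "increments" is a list that holds one entry, the list of rows, each a list of 4 numbers: the shift along the tool's x, y, z in m, then the turn about the tool's z in degrees. In form: [[[dx, dy, dz, spin], ...]]. A call has 1 to 5 rows; each row shifts and turns the pose as measured when the row begins, along the tool's axes as they then stand; what a row does not reach is not made up. A row lasts 1/10 s, in which the tool goes at most 50 mm and 8.59 degrees, less where a joint would pass 70% of its speed; a pose out of reach is approached as far as the arm can. A call with a gripper value outside its range is refused whole. "fingers" is the opening, from 0 (shut) to 1 (fully open), set as the call begins (left out, the last holds). The fingers move at their own pace and stop on an object; "newtons" is the grip in N (left out, the last holds). Time passes only in rows, so rows that do not move let the fingers close. It gives the time, the measured TCP pose, the force and the opening at its end, in the units of the state.
- manip.sense(): the state, without advancing time (a new reading comes with each control period).
- manip.snapshot(name): name is "side" or "top"; returns (picture, depth): 480x640x3 uint8, red, green, blue; 480x640 float32, m along the optical axis (not along the pixel's ray), 0 where there is no reading.
- manip.camera_model(name): a dict with "mtx" (3x3 intrinsics, pixels), "R" (3x3) and "t" (3): a world point X has camera coordinates R X + t. Camera axes: x right, y down, z forward; pixel columns grow to the right and rows downward; lengths in m; the calibration is good to about 2 mm. A picture is of the moment at which its call begins. camera_model takes no time and is no camera call.
- manip.sign_off(): hands the job in, once; it reports no verdict.
The state is a dict: "t": time; "q": joint angles; "qd": joint speeds; "tau": joint torques, N m; "tcp_pos": TCP position; "tool_rot": TCP orientation; "force": force on the tool from outside, world axes, zero at the start; "ft_torque": the same for the moment, N m; "finger_gap": opening from 0.0 (shut) to 1.0 (fully open).
Only numpy, scipy, OpenCV 4.12 (cv2) and the standard library are available. Lean on these libraries where they do the work, as an engineer would, in place of code of your own. Each camera call takes 0.05 s, during which the arm holds its last target.

## Working session

There is one attempt and no reset: what is moved stays moved. The work goes in short steps, Python scripts to look and compute and a tool call to move; the robot and the scene stay as the last step left them, time stands still between calls to the robot, and variables do not carry over. Pictures are saved under pics/ and viewed, and the job is handed in when it is done.

Besides the shell and the picture viewer there is one more tool, called after "Request:" in YAML: its name, and indented under it one key for each argument. apply_moves: Moves the arm, as the interface text tells. Its arguments: {"type":"object","properties":{"increments":{"type":"array","items":{"type":"array","items":{"type":"array","items":{"type":"number"}}}},"fingers":{"type":"number"},"newtons":{"type":"number"}},"required":["increments"]}

```bash
mkdir -p pics; ls
python3 - <<'E'
from station import manip
import cv2,numpy as np
for n in("top","side"):
    p,d=manip.snapshot(n); cv2.imwrite(f"pics/{n}0.png",p[:,:,::-1]); np.savez(f"{n}0.npz",p=p,d=d)
    m=manip.camera_model(n); print(n,m)
print(manip.sense(),manip.finger_overhang)
E
```

```text
pics
top {'mtx': array([[589.91482608,   0.        , 325.23855295],
       [  0.        , 589.91482608, 236.40724697],
       [  0.        ,   0.        ,   1.        ]]), 'R': array([[ 0.01419817, -0.99989592,  0.00255992],
       [-0.99592418, -0.01436974, -0.08904239],
       [ 0.08906991, -0.00128525, -0.99602455]]), 't': array([-0.01282219,  0.52493098,  1.30426795])}
side {'mtx': array([[539.85169372,   0.        , 325.98579875],
       [  0.        , 539.85169372, 233.07746867],
       [  0.        ,   0.        ,   1.        ]]), 'R': array([[-0.946299  , -0.32257947,  0.02146357],
       [-0.1717353 ,  0.44532254, -0.87874617],
       [ 0.27390726, -0.83524267, -0.47680656]]), 't': array([0.49926097, 0.15087431, 1.2043409 ])}
{'t': 0.1, 'q': array([-1.37050242e+00,  5.28394522e-01,  1.43379511e+00, -1.80122179e-05,
        1.18143385e+00, -1.78501922e-01]), 'qd': array([ 0.00081651,  0.00033152, -0.00357954, -0.0001708 , -0.00117306,
       -0.00185069]), 'tau': array([-2.08913002e-04, -4.43304384e+01, -1.78586125e+01, -2.75011007e-04,
        3.86019688e-03,  5.15565318e-06]), 'tcp_pos': array([ 0.23104374, -0.5801669 ,  0.30301158]), 'tool_rot': array([ 9.82116614e-01,  1.88270881e-01, -1.93917844e-05, -1.01526435e-03]), 'force': array([ 0.51792482, -0.43722355, -0.58181773]), 'ft_torque': array([-0.00912641,  0.09496007, -0.01443285]), 'finger_gap': 0.9997890908495038} 0.0726
```

View pics/top0.png

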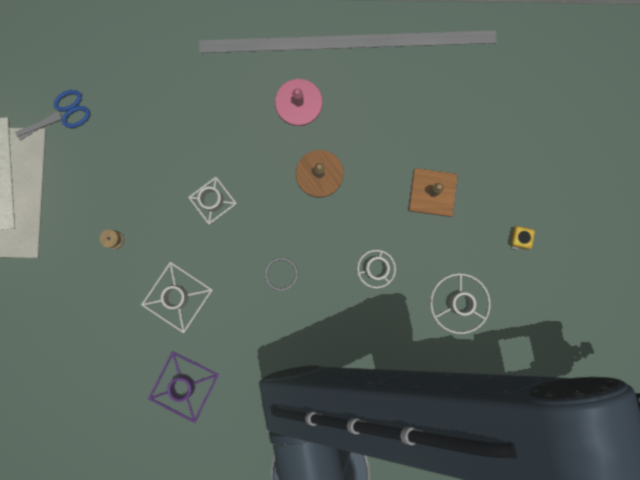

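View pics/side0.png

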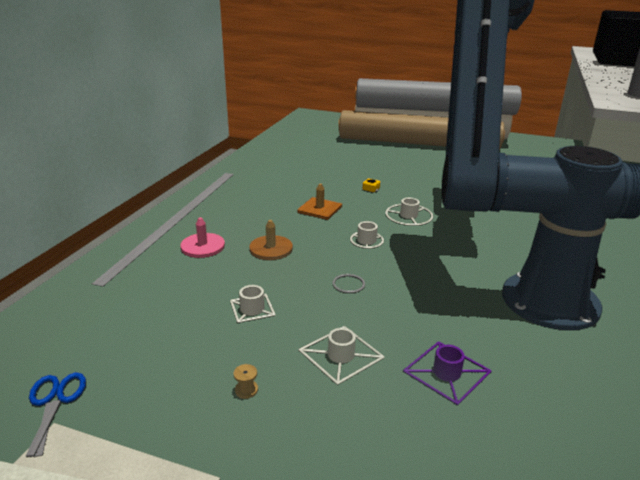

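The top view shows the white square small carrier at (210,198), square large at (173,297), round small at (377,268) and round large at (463,303). The brown round stand is at (319,173) and the square stand at (434,192). The look-alikes are the pink stand (299,102) and the purple square carrier (182,387), which I'll leave alone. Next I'll measure each one.

```bash
cat > h.py <<'E'
from station import manip
import cv2,numpy as np
from scipy.optimize import least_squares
def cloud(n,d):
    m=manip.camera_model(n);K=m["mtx"];v,u=np.mgrid[:480,:640]
    c=np.stack([(u-K[0,2])/K[0,0]*d,(v-K[1,2])/K[1,1]*d,d],-1)
    return (c-m["t"])@m["R"]
def ray(n,u,v,z):
    m=manip.camera_model(n);K=m["mtx"]
    r=m["R"].T@np.array([(u-K[0,2])/K[0,0],(v-K[1,2])/K[1,1],1]);o=-m["R"].T@m["t"]
    return o+r*(z-o[2])/r[2]
def proj(n,X):
    m=manip.camera_model(n);c=m["mtx"]@(m["R"]@np.array(X)+m["t"]);return c[:2]/c[2]
def circ(P):
    f=lambda p:np.hypot(P[:,0]-p[0],P[:,1]-p[1])-p[2]
    s=least_squares(f,[*P[:,:2].mean(0),.03],loss='soft_l1',f_scale=.002);return s.x
E
python3 - <<'E'
from h import *
tz=np.load("top0.npz");p,d=tz["p"],tz["d"];C=cloud("top",d)
sz=np.load("side0.npz");Cs=cloud("side",sz["d"])
print("bench z",np.median(C[380:420,60:120,2]),np.median(Cs[400:440,200:240,2]))
for nm,(u,v) in dict(RL=(463,303),RS=(377,268),SL=(173,297),SS=(210,198)).items():
    g=ray("top",u,v,.044)
    for n,CC in(("top",C),("side",Cs)):
        P=CC.reshape(-1,3);P=P[(np.hypot(P[:,0]-g[0],P[:,1]-g[1])<.045)&(P[:,2]>.037)&(P[:,2]<.055)]
        if len(P)>5: print(nm,n,len(P),circ(P).round(4),(P[:,:2].max(0)+P[:,:2].min(0))/2,np.median(P[:,2]).round(4))
hsv=cv2.cvtColor(p,cv2.COLOR_RGB2HSV)
for nm,(u,v) in dict(StR=(319,173),StS=(434,192)).items():
    for n,CC in(("top",C),("side",Cs)):
        g=ray("top",u,v,.012);P=CC.reshape(-1,3);P=P[np.hypot(P[:,0]-g[0],P[:,1]-g[1])<.085]
        F=P[(P[:,2]>.008)&(P[:,2]<.018)];T=P[(P[:,2]>.06)]
        if len(F)>10: print(nm,n,"foot",len(F),cv2.minAreaRect(F[:,:2].astype(np.float32)),"post",len(T),T[:,:].mean(0).round(4) if len(T) else 0,T[:,2].max() if len(T) else 0)
for a in [(RL:=(450,290,490,330))]: pass
cv2.imwrite("pics/c1.png",cv2.resize(p[60:340,130:530,::-1],None,fx=2,fy=2,interpolation=cv2.INTER_CUBIC))
E
```

```text
bench z 0.0004588641825651098 -0.0006477614897300115
RL top 199 [ 0.3798 -0.3118  0.023 ] [ 0.3797949  -0.31168214] 0.0441
RL side 109 [ 0.3804 -0.3068  0.0232] [ 0.38093388 -0.30808424] 0.0423
RS top 185 [ 0.455  -0.122   0.0227] [ 0.45499906 -0.1226854 ] 0.045
RS side 141 [ 0.4562 -0.1166  0.023 ] [ 0.45623325 -0.11586116] 0.0422
SL top 199 [0.3847 0.3275 0.0227] [0.38489163 0.32795011] 0.0444
SL side 278 [0.3851 0.3334 0.0229] [0.38539593 0.33195215] 0.0426
SS top 188 [0.6062 0.2545 0.0229] [0.60715126 0.25438989] 0.0443
SS side 203 [0.6068 0.2602 0.0229] [0.60808716 0.25952057] 0.0425
StR top foot 1528 ((0.6722686886787415, 0.02460964024066925), (0.13388030230998993, 0.125087708234787), 54.541229248046875) post 102 [0.6701 0.0101 0.0741] 0.08520859323839779
StR side foot 669 ((0.6720594763755798, 0.016608811914920807), (0.10630340129137039, 0.10903742909431458), 22.734493255615234) post 82 [0.6706 0.0188 0.0706] 0.08388708879551578
StS top foot 1618 ((0.6413032412528992, -0.24899697303771973), (0.12879443168640137, 0.1264081746339798), 77.38378143310547) post 101 [ 0.6302 -0.249   0.0748] 0.08681974709232358
StS side foot 482 ((0.6327053308486938, -0.24413712322711945), (0.10785522311925888, 0.10205104947090149), 85.1622543334961) post 59 [ 0.6309 -0.2416  0.0711] 0.08394493627528715
```

View pics/c1.png

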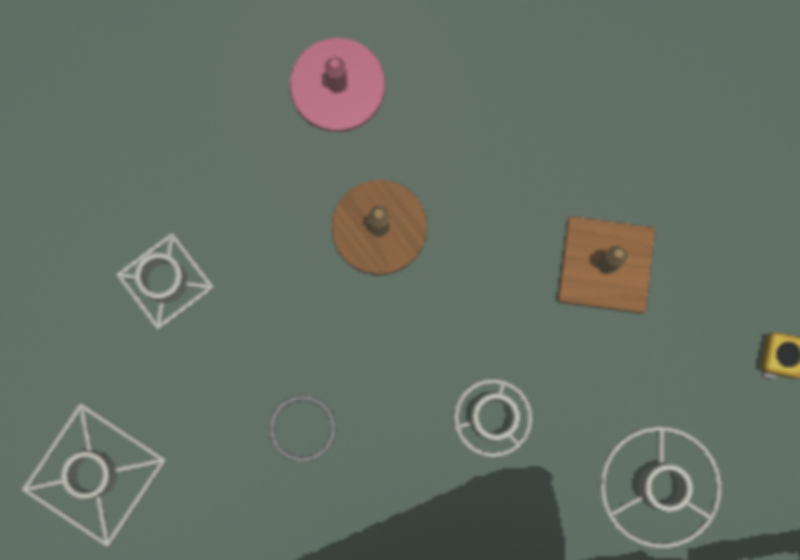

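Run:
```python
from h import *
P={n:np.load(n+"0.npz")["p"] for n in("top","side")}
for n in P:
    h=cv2.cvtColor(P[n],cv2.COLOR_RGB2HSV)
    m=((h[...,0]<18)&(h[...,1]>90)&(h[...,2]>50)).astype(np.uint8)
    # post excluded roughly by ray-plane at z=.012: fit via contour
    cs,_=cv2.findContours(m,cv2.RETR_EXTERNAL,cv2.CHAIN_APPROX_NONE)
    for c in cs:
        a=cv2.contourArea(c)
        if a<300: continue
        x=np.array([ray(n,*q,.012) for q in c[:,0].astype(float)])
        if x[:,0].min()<.3 or x[:,0].max()>.95 or abs(x[:,1]).max()>.6: continue
        print(n,a,cv2.boundingRect(c),"circ",circ(x).round(4),"rect",cv2.minAreaRect(x[:,:2].astype(np.float32)))
# collars: bright white blobs -> rays at z=.044, inside hole contours
    w=((h[...,1]<45)&(h[...,2]>135)).astype(np.uint8)
    cs,_=cv2.findContours(w,cv2.RETR_EXTERNAL,cv2.CHAIN_APPROX_NONE)
    for c in cs:
        if len(c)<60: continue
        x=np.array([ray(n,*q,.0025) for q in c[:,0].astype(float)])
        if x[:,0].min()<.25 or x[:,0].max()>.95 or abs(x[:,1]).max()>.6: continue
        print(n,"white",cv2.boundingRect(c),"circ",circ(x).round(4),"rect",np.round(cv2.minAreaRect(x[:,:2].astype(np.float32))[0],4),np.round(cv2.minAreaRect(x[:,:2].astype(np.float32))[1],4),cv2.minAreaRect(x[:,:2].astype(np.float32))[2])
```

```text
top 1775.0 (409, 169, 48, 47) circ [ 0.6318 -0.2499  0.0542] rect ((0.6319884061813354, -0.2498464286327362), (0.09988150745630264, 0.09887402504682541), 82.99579620361328)
top 1652.5 (296, 150, 47, 47) circ [0.6718 0.0107 0.0529] rect ((0.6719653606414795, 0.011041291058063507), (0.10688581317663193, 0.10549559444189072), 0.8368557095527649)
top white (431, 273, 60, 61) circ [ 0.3796 -0.3131  0.0674] rect [ 0.3802 -0.3138] [0.1337 0.1353] 89.89852142333984
top white (141, 262, 72, 71) circ [0.3846 0.3297 0.0654] rect [0.3846 0.3296] [0.1188 0.1187] 57.74888229370117
top white (357, 250, 39, 39) circ [ 0.4552 -0.1224  0.0433] rect [ 0.4543 -0.1219] [0.0864 0.0866] 0.8137146830558777
top white (188, 177, 49, 48) circ [0.6072 0.2562 0.0449] rect [0.6074 0.2564] [0.0817 0.082 ] 38.236576080322266
side 665.5 (250, 236, 43, 24) circ [0.6689 0.0212 0.0549] rect ((0.6680325865745544, 0.021869204938411713), (0.10736647993326187, 0.11601869761943817), 21.059831619262695)
side 518.5 (298, 196, 44, 24) circ [ 0.6284 -0.2372  0.0576] rect ((0.6294549703598022, -0.24434512853622437), (0.12685811519622803, 0.10534479469060898), 82.90502166748047)Traceback (most recent call last):
  File "<stdin>", line 11, in <module>
  File "h.py", line 9, in ray
    m=manip.camera_model(n);K=m["mtx"]
ValueError: time passes only in moves, steps and waits
```

Request:
apply_moves:
  increments:
    - [[0,0,0,7.3],[0,0,0,7.3],[0,0,0,7.1],[0.022,-0.04,0,0],[0.022,-0.04,0,0]]
  fingers: 1
  newtons: 40

```text
t: 0.6
tcp_pos: [0.2742, -0.5034, 0.3001]
tool_rot: [1.0, -0.012, -0.001, -0.001]
force: [1.1, 0.0, -0.2]
finger_gap: 0.996
```

Request:
apply_moves:
  increments:
    - [[0.022,-0.04,0,0],[0.022,-0.04,0,0],[0.022,-0.04,0,0],[0.022,-0.04,0,0],[0,0,0,0]]

```text
t: 1.1
tcp_pos: [0.3688, -0.334, 0.2983]
tool_rot: [1.0, -0.011, -0.002, -0.005]
force: [-0.2, -0.8, 0.1]
finger_gap: 1.003
```

Request:
apply_moves:
  increments:
    - [[0.011,-0.022,0.03,-1.4],[0,0,0.045,0],[0,0,0.045,0],[0,0,0.01,0],[0,0,0,0]]

```text
t: 1.6
tcp_pos: [0.3827, -0.3129, 0.1658]
tool_rot: [1.0, 0.004, 0.001, -0.001]
force: [1.1, -0.7, 0.5]
finger_gap: 0.997
```

Run:
```python
from h import *
for n in("top","side"):
    p,d=manip.snapshot(n); np.savez(f"{n}1.npz",p=p,d=d)
    u,v=map(int,proj(n,[.38,-.311,.06])); 
    s=manip.sense(); g=s["tcp_pos"]
    q=p.copy()
    for X,c in(([*g[:2],g[2]-.073],(255,0,0)),([g[0],g[1]+.05,g[2]-.06],(0,255,0)),([g[0],g[1]-.05,g[2]-.06],(0,0,255))):
        a=proj(n,X); cv2.circle(q,tuple(int(round(t)) for t in a),1,c,-1)
    x0=max(0,min(u-70,500));y0=max(0,min(v-60,360))
    cv2.imwrite(f"pics/{n}1.png",cv2.resize(q[y0:y0+120,x0:x0+140,::-1],None,fx=4,fy=4,interpolation=cv2.INTER_CUBIC))
print(s["tcp_pos"],s["tool_rot"])
a=cv2.imread("pics/top1.png");b=cv2.imread("pics/side1.png")
cv2.imwrite("pics/both1.png",cv2.resize(np.vstack([a,b]),None,fx=.6,fy=.6))
```

```text
[ 0.38311973 -0.31341586  0.16740492] [9.99991920e-01 3.78556042e-03 1.34498061e-03 1.40121644e-04]
```

View pics/both1.png

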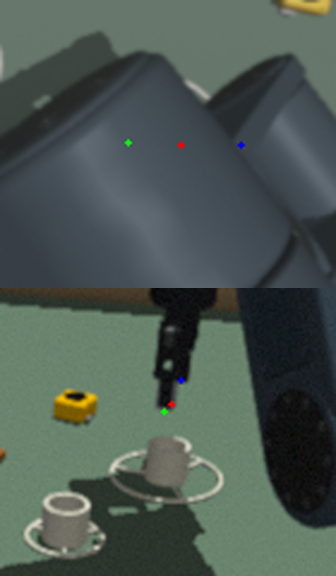

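Request:
apply_moves:
  increments:
    - [[-0.003,-0.002,0.035,0],[0,0,0.035,0],[0,0,0.015,0],[0,0,0,0],[0,0,0,0]]

```text
t: 2.2
tcp_pos: [0.3842, -0.319, 0.0868]
tool_rot: [1.0, 0.003, 0.007, 0.008]
force: [0.3, -0.3, -0.3]
finger_gap: 1.0
```

Request:
apply_moves:
  increments:
    - [[0,0,0,0],[0,0,0,0],[0,0,0,0],[0,0,0,0],[0,0,0,0]]
  fingers: 0
  newtons: 40

```text
t: 2.7
tcp_pos: [0.3852, -0.32, 0.0917]
tool_rot: [1.0, 0.003, 0.009, 0.011]
force: [0.0, 0.3, -1.4]
finger_gap: 0.59
```

Run:
```python
from h import *
s=manip.sense();print(s)
p,d=manip.snapshot("side");u,v=map(int,proj("side",[.38,-.311,.06]))
cv2.imwrite("pics/g1.png",cv2.resize(p[v-60:v+60,u-70:u+70,::-1],None,fx=4,fy=4,interpolation=cv2.INTER_CUBIC))
s=manip.sense();print(s["tcp_pos"],s["tool_rot"],s["finger_gap"])
```

```text
{'t': 2.7, 'q': array([-0.91764805,  0.72732985,  1.90625998,  0.00438672,  0.47935614,
        0.64361928]), 'qd': array([ 6.45467209e-05, -5.83509607e-03, -2.91591828e-03, -3.61620681e-03,
       -5.39576844e-03, -2.66602362e-03]), 'tau': array([ 3.86145548e-02, -4.10692692e+01, -5.31187758e+00,  5.07816512e-03,
       -9.08339303e-02,  1.08983939e-03]), 'tcp_pos': array([ 0.3851951 , -0.3199968 ,  0.09166316]), 'tool_rot': array([0.99989287, 0.00283254, 0.00947797, 0.01078848]), 'force': array([ 0.02332157,  0.25795786, -1.38631966]), 'ft_torque': array([ 0.03201418, -0.01249176, -0.02073478]), 'finger_gap': 0.5898667671226867}
[ 0.38525517 -0.32006412  0.09161517] [0.9998923  0.00284116 0.00950344 0.01081656] 0.5908080291166516
```

View pics/g1.png

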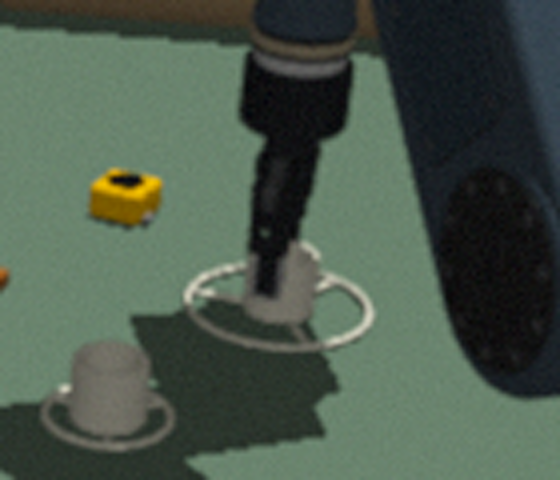

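Request:
apply_moves:
  increments:
    - [[0,0,0,0],[0,0,-0.02,0],[0,0,-0.04,0],[0,0,-0.04,0],[0,0,-0.04,0]]
  newtons: 60

```text
t: 3.25
tcp_pos: [0.3807, -0.3156, 0.2293]
tool_rot: [1.0, 0.003, 0.005, 0.005]
force: [0.9, -0.2, -1.9]
finger_gap: 0.584
```

```bash
cat > look.py <<'E'
from h import *
import sys
def look(tag,r=70,f=4):
    s=manip.sense();g=s["tcp_pos"];print(s["t"],g.round(4),s["tool_rot"].round(4),s["force"].round(1),round(s["finger_gap"],3),s["q"].round(2))
    im=[]
    for n in("top","side"):
        p,d=manip.snapshot(n);np.savez(f"{n}_{tag}.npz",p=p,d=d)
        u,v=map(int,proj(n,[g[0],g[1],g[2]-.07]))
        x0=int(np.clip(u-70,0,500));y0=int(np.clip(v-50,0,380))
        im.append(cv2.resize(p[y0:y0+100,x0:x0+140,::-1],None,fx=4,fy=3*4/3,interpolation=cv2.INTER_CUBIC)); print(n,x0,y0)
    cv2.imwrite(f"pics/{tag}.png",cv2.resize(np.vstack(im),None,fx=.75,fy=.75))
if __name__=="__main__": look(sys.argv[1])
E
python3 look.py l1
```

```text
3.25 [ 0.3807 -0.3156  0.2293] [1.     0.0026 0.0047 0.0049] [ 0.9 -0.2 -1.9] 0.584 [-0.92  0.46  1.84  0.    0.83  0.64]
top 409 254
side 344 112
```

View pics/l1.png

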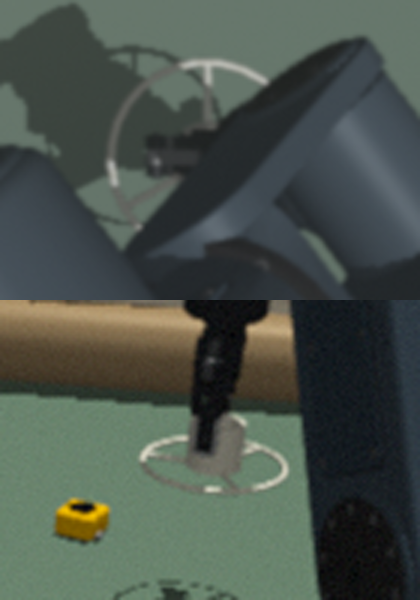

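```bash
cat > ringfit.py <<'E'
from h import *
def ringfit(n,p,d,g,zr,R,zt=.012,c0=None):
    C=cloud(n,d);h=cv2.cvtColor(p,cv2.COLOR_RGB2HSV)
    w=(h[...,1]<60)&(h[...,2]>90)
    m=w&(abs(C[...,2]-zr)<zt)&(abs(np.hypot(C[...,0]-g[0],C[...,1]-g[1])-R)<.02)
    vu=np.argwhere(m); 
    if len(vu)<15: print(n,"few",len(vu));return
    P=np.array([ray(n,u,v,zr) for v,u in vu])
    f=lambda c:np.hypot(P[:,0]-c[0],P[:,1]-c[1])-R
    s=least_squares(f,g[:2],loss='soft_l1',f_scale=.002)
    print(n,len(P),"cen",s.x.round(4),"rms",np.sqrt(np.median(s.fun**2)).round(4),"rel",(s.x-g[:2]).round(4),"medz",np.median(C[m][:,2]).round(4))
    A=C[m]; k,*_=np.linalg.lstsq(np.c_[A[:,:2]-g[:2],np.ones(len(A))],A[:,2],rcond=None); print("  slope x,y",k.round(3))
E
python3 - <<'E'
from ringfit import *
g=np.array([.3807,-.3156])
for n in("top","side"):
    z=np.load(f"{n}_l1.npz"); ringfit(n,z["p"],z["d"],g,.2293-.0917+.0025,.066)
E
```

```text
top 252 cen [ 0.375  -0.3185] rms 0.0014 rel [-0.0057 -0.0029] medz 0.1442
  slope x,y [-0.002  0.005  0.144]
side 185 cen [ 0.3821 -0.3354] rms 0.0028 rel [ 0.0014 -0.0198] medz 0.1483
  slope x,y [-0.001 -0.001  0.148]
```

Run:
```python
from ringfit import *
g=np.array([.3807,-.3156])
for zr in(.144,.147):
  for n in("top","side"):
    z=np.load(f"{n}_l1.npz"); ringfit(n,z["p"],z["d"],g,zr,.066)
```

```text
top 253 cen [ 0.3749 -0.3177] rms 0.0014 rel [-0.0058 -0.0021] medz 0.1442
  slope x,y [-0.     0.007  0.144]
side 186 cen [ 0.3806 -0.3256] rms 0.0028 rel [-0.0001 -0.01  ] medz 0.1483
  slope x,y [-0.002 -0.     0.148]
top 253 cen [ 0.3748 -0.3171] rms 0.0014 rel [-0.0059 -0.0015] medz 0.1442
  slope x,y [-0.     0.007  0.144]
side 186 cen [ 0.3795 -0.318 ] rms 0.0028 rel [-0.0012 -0.0024] medz 0.1483
  slope x,y [-0.002 -0.     0.148]
```

Request:
apply_moves:
  increments:
    - [[0.03,-0.033,0,0],[0.03,-0.033,0,0],[0.03,-0.033,0,0],[0.03,-0.033,0,0],[0.03,-0.033,0,0]]

```text
t: 3.85
tcp_pos: [0.5335, -0.1536, 0.2287]
tool_rot: [1.0, -0.004, 0.007, 0.011]
force: [0.9, -0.7, -2.4]
finger_gap: 0.583
```

Request:
apply_moves:
  increments:
    - [[0.03,-0.033,0,0],[0.03,-0.033,0,0],[0.03,-0.033,0,0],[0.02,-0.02,0,0],[0,0,0,0]]

```text
t: 4.35
tcp_pos: [0.6485, -0.024, 0.2176]
tool_rot: [1.0, -0.001, 0.003, 0.009]
force: [0.0, -0.8, -1.8]
finger_gap: 0.586
```

Request:
apply_moves:
  increments:
    - [[0.022,-0.027,0,0],[0.006,-0.006,0,0],[0,0,0,0]]

```text
t: 4.65
tcp_pos: [0.6741, 0.0096, 0.2109]
tool_rot: [1.0, -0.0, -0.002, 0.009]
force: [-0.4, -1.0, -1.5]
finger_gap: 0.584
```

```bash
python3 look.py p1
python3 - <<'E'
from ringfit import *
g=manip.sense()["tcp_pos"]
for n in("top","side"):
    z=np.load(f"{n}_p1.npz"); ringfit(n,z["p"],z["d"],g[:2]-[.006,0],g[2]-.0855,.066)
E
```

```text
4.65 [0.6741 0.0096 0.2109] [ 1.0e+00 -2.0e-04 -2.4e-03  9.4e-03] [-0.4 -1.  -1.5] 0.584 [-0.14  0.7   1.38 -0.02  1.07  1.44]
top 249 109
side 198 148
top 83 cen [0.6681 0.0074] rms 0.0013 rel [ 0.0007 -0.0013] medz 0.1261
  slope x,y [-0.041 -0.085  0.12 ]
side 233 cen [0.6656 0.0154] rms 0.0023 rel [-0.0019  0.0066] medz 0.1238
  slope x,y [-0.023 -0.004  0.124]
```

View pics/p1.png

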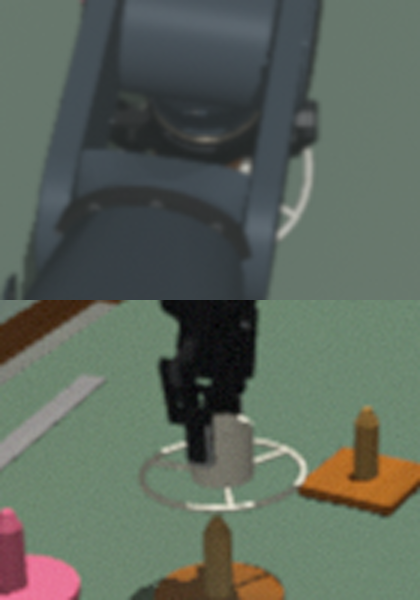

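Request:
apply_moves:
  increments:
    - [[0.004,-0.004,0.02,0],[0,0,0.01,0],[0,0,0,0]]

```text
t: 5.05
tcp_pos: [0.6751, 0.0084, 0.1804]
tool_rot: [1.0, -0.003, -0.004, 0.01]
force: [0.3, 0.2, -1.8]
finger_gap: 0.587
```

```bash
python3 look.py p2
python3 - <<'E'
from ringfit import *
g=manip.sense()["tcp_pos"]
for n in("top","side"):
    z=np.load(f"{n}_p2.npz"); ringfit(n,z["p"],z["d"],g[:2]-[.006,0],g[2]-.086,.066)
E
```

```text
5.05 [0.6751 0.0084 0.1804] [ 0.9999 -0.0026 -0.0038  0.0099] [ 0.3  0.2 -1.8] 0.587 [-0.15  0.74  1.39 -0.02  1.02  1.44]
top 249 112
side 199 159
top 77 cen [0.6695 0.0059] rms 0.0013 rel [-0.0004 -0.0026] medz 0.0961
  slope x,y [-0.081 -0.148  0.085]
side 231 cen [0.6674 0.0137] rms 0.0023 rel [-0.0024  0.0051] medz 0.0938
  slope x,y [-0.026 -0.005  0.094]
```

View pics/p2.png

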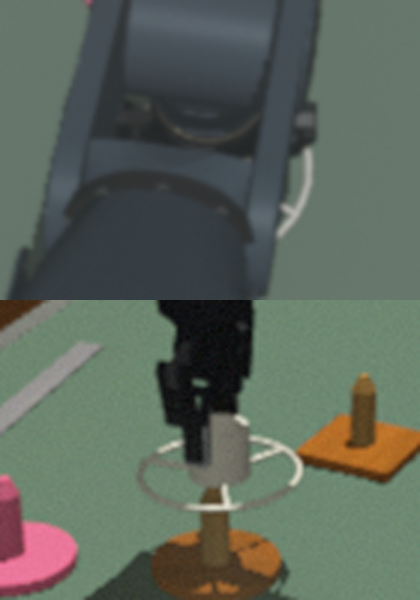

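Request:
apply_moves:
  increments:
    - [[0.003,-0.007,0,0],[0,-0.001,0.015,0],[0,-0.001,0.02,0],[0,0,0,0]]

```text
t: 5.55
tcp_pos: [0.6803, 0.0168, 0.1476]
tool_rot: [1.0, -0.003, 0.0, 0.01]
force: [0.3, -0.7, -2.5]
finger_gap: 0.582
```

```bash
python3 look.py p3
python3 - <<'E'
from ringfit import *
g=manip.sense()["tcp_pos"]
for n in("top","side"):
    z=np.load(f"{n}_p3.npz"); ringfit(n,z["p"],z["d"],g[:2]-[.006,0],g[2]-.086,.066)
E
```

```text
5.55 [0.6803 0.0168 0.1476] [ 9.999e-01 -3.000e-03  2.000e-04  1.040e-02] [ 0.3 -0.7 -2.5] 0.582 [-0.13  0.79  1.4  -0.03  0.96  1.46]
top 246 113
side 196 172
top 85 cen [0.6745 0.0144] rms 0.0017 rel [-0.0014 -0.0021] medz 0.063
  slope x,y [-0.064 -0.058  0.058]
side 221 cen [0.6737 0.0221] rms 0.002 rel [-0.0022  0.0057] medz 0.0618
  slope x,y [-0.017 -0.004  0.062]
```

View pics/p3.png

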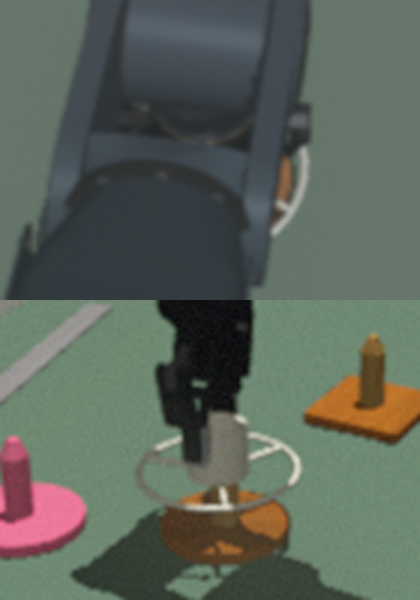

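Request:
apply_moves:
  increments:
    - [[-0.002,0.003,0.015,0],[0,0,0.015,0],[0,0,0.008,0],[0,0,0.004,0],[0,0,0.004,0]]

```text
t: 6.15
tcp_pos: [0.6814, 0.0118, 0.1024]
tool_rot: [1.0, -0.003, 0.005, 0.011]
force: [0.2, -0.2, -2.4]
finger_gap: 0.582
```

Request:
apply_moves:
  increments:
    - [[0,0,0.003,0],[0,0,0.003,0]]

```text
t: 6.35
tcp_pos: [0.6815, 0.0117, 0.1019]
tool_rot: [1.0, -0.003, 0.004, 0.011]
force: [-5.6, 0.7, 15.2]
finger_gap: 0.581
```

```bash
python3 look.py p4
python3 - <<'E'
from ringfit import *
g=manip.sense()["tcp_pos"]
for n in("top","side"):
    z=np.load(f"{n}_p4.npz"); ringfit(n,z["p"],z["d"],g[:2]-[.006,0],g[2]-.086,.066)
E
```

```text
6.35 [0.6815 0.0117 0.1019] [ 0.9999 -0.003   0.0039  0.011 ] [-5.6  0.7 15.2] 0.581 [-0.14  0.85  1.41 -0.03  0.87  1.45]
top 248 117
side 197 187
top 128 cen [0.6764 0.0083] rms 0.0025 rel [ 0.0009 -0.0034] medz 0.0139
  slope x,y [0.091 0.375 0.038]
side 221 cen [0.6757 0.0139] rms 0.0021 rel [0.0002 0.0022] medz 0.0149
  slope x,y [-0.008 -0.008  0.015]
```

View pics/p4.png

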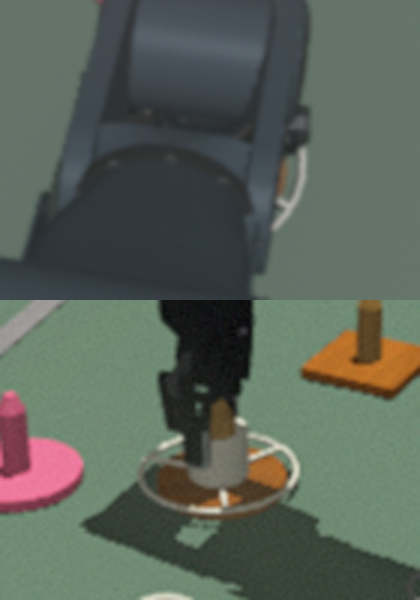

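Request:
apply_moves:
  increments:
    - [[0,0,0,0],[0,0,0,0],[0,0,0,0],[0,0,0,0]]
  fingers: 1

```text
t: 6.85
tcp_pos: [0.6833, 0.0115, 0.1045]
tool_rot: [1.0, -0.003, 0.007, 0.011]
force: [0.2, -0.5, -0.1]
finger_gap: 1.0
```

Request:
apply_moves:
  increments:
    - [[0,0,-0.02,0],[0,0,-0.04,0],[0,0,-0.04,0],[0,0,-0.04,0],[0,0,0,0]]

```text
t: 7.35
tcp_pos: [0.6812, 0.0146, 0.2448]
tool_rot: [1.0, -0.003, 0.004, 0.011]
force: [-0.1, 0.2, 0.4]
finger_gap: 0.997
```

Request:
apply_moves:
  increments:
    - [[-0.038,0.023,0,0],[-0.038,0.023,0,0],[-0.038,0.023,0,0],[-0.038,0.023,0,0],[-0.038,0.023,0,0]]

```text
t: 7.85
tcp_pos: [0.4899, -0.1001, 0.2432]
tool_rot: [1.0, 0.001, 0.008, 0.011]
force: [0.7, -1.3, -0.6]
finger_gap: 0.998
```

Request:
apply_moves:
  increments:
    - [[-0.03,0.02,0,0],[0,0,0.03,0],[0,0,0,0]]

```text
t: 8.15
tcp_pos: [0.4531, -0.1227, 0.2115]
tool_rot: [1.0, -0.002, 0.005, 0.01]
force: [-0.8, 0.1, -0.4]
finger_gap: 0.996
```

```bash
python3 look.py s1;python3 - <<'E'
from ringfit import *
for n in("top","side"):
    z=np.load(f"{n}_s1.npz"); ringfit(n,z["p"],z["d"],np.array([.672,.0108]),.0145,.066,.008)
E
```

```text
8.15 [ 0.4531 -0.1227  0.2115] [ 0.9999 -0.0018  0.0047  0.0104] [-0.8  0.1 -0.4] 0.996 [-0.5   0.47  1.91 -0.02  0.74  1.09]
top 312 217
side 300 141
top 493 cen [0.6759 0.009 ] rms 0.0016 rel [ 0.0039 -0.0018] medz 0.0161
  slope x,y [-0.001  0.005  0.015]
side 236 cen [0.6769 0.0118] rms 0.0021 rel [0.0049 0.001 ] medz 0.0145
  slope x,y [ 0.001 -0.007  0.015]
```

View pics/s1.png

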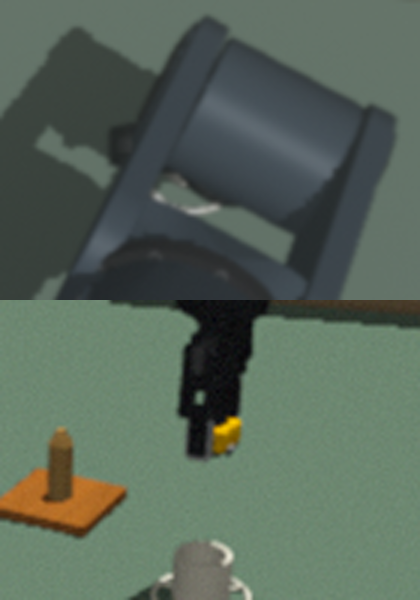

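Request:
apply_moves:
  increments:
    - [[0,-0.004,0.04,0],[0,0,0.04,0],[0,0,0.03,0],[0,0,0.02,0],[0,0,0,0]]

```text
t: 8.75
tcp_pos: [0.469, -0.1239, 0.0846]
tool_rot: [1.0, 0.002, 0.017, 0.017]
force: [-0.5, 0.7, -0.3]
finger_gap: 1.0
```

Request:
apply_moves:
  increments:
    - [[-0.012,0,0,0],[-0.003,0,0,0],[0,0,0,0]]

```text
t: 9.05
tcp_pos: [0.4554, -0.1238, 0.0866]
tool_rot: [1.0, 0.004, 0.019, 0.018]
force: [0.2, -0.6, 1.0]
finger_gap: 0.998
```

```bash
python3 look.py s2
```

```text
9.05 [ 0.4554 -0.1238  0.0866] [0.9996 0.0037 0.0192 0.0179] [ 0.2 -0.6  1. ] 0.998 [-0.5   0.73  1.99 -0.04  0.38  1.1 ]
top 307 218
side 297 184
```

View pics/s2.png

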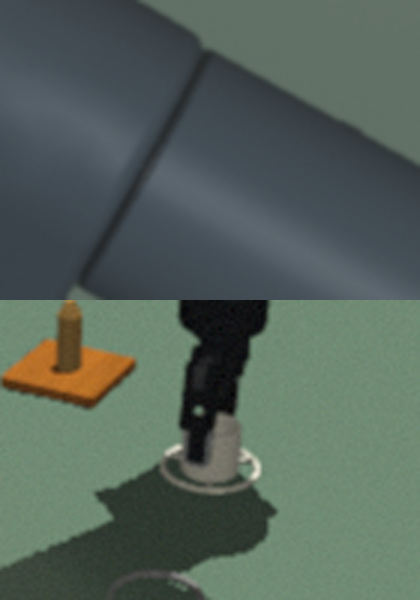

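Request:
apply_moves:
  increments:
    - [[-0.003,0,0.003,0],[0,0,0,0],[0,0,0,0],[0,0,0,0],[0,0,0,0]]
  fingers: 0

```text
t: 9.65
tcp_pos: [0.4534, -0.1246, 0.0857]
tool_rot: [1.0, 0.003, 0.021, 0.019]
force: [0.2, -0.1, -0.6]
finger_gap: 0.583
```

Request:
apply_moves:
  increments:
    - [[0,0,0,0],[0,0,-0.02,0],[0,0,-0.03,0],[0,0,-0.03,0],[0,0,-0.03,0]]

```text
t: 10.15
tcp_pos: [0.4468, -0.1198, 0.1937]
tool_rot: [1.0, 0.003, 0.016, 0.016]
force: [0.1, 0.8, -1.5]
finger_gap: 0.59
```

Request:
apply_moves:
  increments:
    - [[0,0,-0.03,0],[0,0,-0.03,0],[0,0,0,0]]

```text
t: 10.45
tcp_pos: [0.4455, -0.1181, 0.2586]
tool_rot: [1.0, 0.003, 0.018, 0.017]
force: [0.0, 0.3, -0.7]
finger_gap: 0.591
```

```bash
python3 look.py s3;python3 - <<'E'
from ringfit import *
g=manip.sense()["tcp_pos"]
for n in("top","side"):
    z=np.load(f"{n}_s3.npz"); ringfit(n,z["p"],z["d"],g[:2]-[0.003,0.002],g[2]-.086,.042)
E
```

```text
10.45 [ 0.4455 -0.1181  0.2586] [0.9997 0.0032 0.0181 0.0172] [ 0.   0.3 -0.7] 0.591 [-0.5   0.37  1.9  -0.02  0.82  1.08]
top 312 220
side 304 124
top 40 cen [ 0.4468 -0.1222] rms 0.0013 rel [ 0.0059 -0.0028] medz 0.1783
  slope x,y [ 0.211 -0.09   0.186]
side 131 cen [ 0.4504 -0.1323] rms 0.004 rel [ 0.0095 -0.013 ] medz 0.176
  slope x,y [-0.009  0.022  0.176]
```

View pics/s3.png

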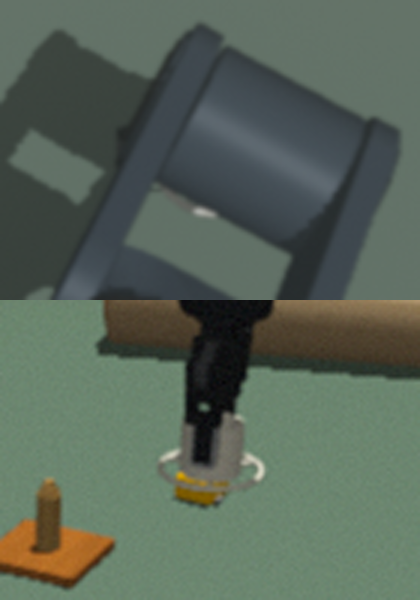

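Request:
apply_moves:
  increments:
    - [[0.036,-0.021,0,0],[0.036,-0.021,0,0],[0.036,-0.021,0,0],[0.036,-0.021,0,0],[0.036,-0.021,0,0]]

```text
t: 11.05
tcp_pos: [0.6201, -0.0098, 0.2451]
tool_rot: [1.0, -0.001, 0.003, 0.013]
force: [1.0, -0.5, -0.2]
finger_gap: 0.583
```

Request:
apply_moves:
  increments:
    - [[0.03,-0.018,0,0],[0.006,-0.003,0,0],[0,0,0,0]]

```text
t: 11.35
tcp_pos: [0.6589, 0.0154, 0.2355]
tool_rot: [1.0, 0.001, -0.002, 0.012]
force: [-0.4, -0.4, -0.5]
finger_gap: 0.579
```

```bash
python3 look.py s4;python3 - <<'E'
from ringfit import *
g=manip.sense()["tcp_pos"]
for n in("top","side"):
    z=np.load(f"{n}_s4.npz"); ringfit(n,z["p"],z["d"],g[:2]-[-0.001,0.002],g[2]-.083,.042)
E
```

```text
11.35 [0.6589 0.0154 0.2355] [ 0.9999  0.0012 -0.0019  0.0118] [-0.4 -0.4 -0.5] 0.579 [-0.14  0.65  1.4  -0.03  1.09  1.44]
top 246 114
side 203 140
top few 7
side 239 cen [0.6664 0.0056] rms 0.0106 rel [ 0.0078 -0.007 ] medz 0.1548
  slope x,y [-0.042  0.001  0.155]
```

View pics/s4.png

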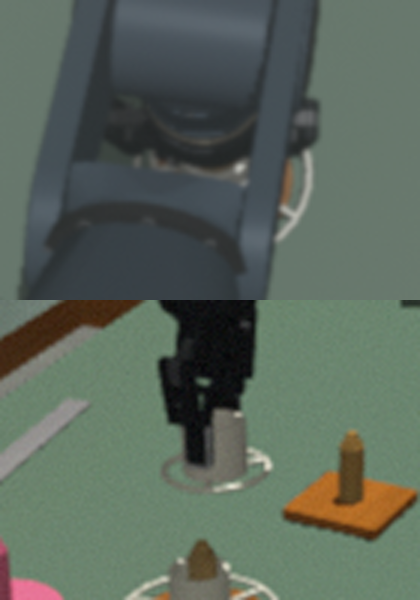

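```bash
cat > wall.py <<'E'
from h import *
def wall(tag,g,z0,z1,R,rad=.045,white=True,n="side"):
    z=np.load(f"{n}{tag}.npz");C=cloud(n,z["d"]);h=cv2.cvtColor(z["p"],cv2.COLOR_RGB2HSV)
    m=(C[...,2]>z0)&(C[...,2]<z1)&(np.hypot(C[...,0]-g[0],C[...,1]-g[1])<rad)
    if white: m&=(h[...,1]<60)&(h[...,2]>80)
    m=cv2.erode(m.astype(np.uint8),np.ones((2,2)))>0
    P=C[m]
    if len(P)<10: return print("few",len(P))
    f=lambda c:np.hypot(P[:,0]-c[0],P[:,1]-c[1])-R
    s=least_squares(f,np.array(g[:2])+[0,-.01],loss='soft_l1',f_scale=.002)
    print(tag,"wall",len(P),s.x.round(4),"rms",np.sqrt(np.median(s.fun**2)).round(4))
E
python3 - <<'E'
from wall import *
wall("0",[.671,.015],.02,.066,.012,.03,False)
wall("0",[.631,-.245],.02,.066,.012,.03,False)
wall("_s4",[.66,.011],.167,.187,.026)
wall("_s4",[.676,.011],.02,.05,.026)
wall("_p2",[.67,.011],.105,.13,.026)
wall("_p3",[.674,.015],.075,.095,.026)
from ringfit import *
z=np.load("side_s4.npz");C=cloud("side",z["d"]);h=cv2.cvtColor(z["p"],cv2.COLOR_RGB2HSV)
m=(h[...,1]<60)&(h[...,2]>90)&(C[...,2]>.14)&(C[...,2]<.168)&(np.hypot(C[...,0]-.666,C[...,1]-.01)<.07)&(np.hypot(C[...,0]-.66,C[...,1]-.011)>.032)
P=C[m];print(len(P),P.min(0),P.max(0),circ(P),np.median(P[:,2]))
E
```

```text
0 wall 121 [0.6734 0.0128] rms 0.0015
0 wall 86 [ 0.6341 -0.2476] rms 0.0022
_s4 wall 77 [0.6606 0.0191] rms 0.0018
_s4 wall 169 [0.6775 0.0112] rms 0.0011
_p2 wall 126 [0.6727 0.0121] rms 0.0018
_p3 wall 94 [0.6795 0.0204] rms 0.002
154 [ 0.61304806 -0.02210612  0.14842698] [0.6995148  0.06236593 0.16768279] [0.65726652 0.0166207  0.04095511] 0.15409018772215805
```

Request:
apply_moves:
  increments:
    - [[0.016,-0.002,0,0],[0,0,0.025,0],[0,0,0.025,0],[0,0,0,0]]

```text
t: 11.85
tcp_pos: [0.6682, 0.0113, 0.1841]
tool_rot: [1.0, -0.002, -0.006, 0.012]
force: [-0.9, 0.3, -1.6]
finger_gap: 0.583
```

```bash
python3 look.py s5;python3 - <<'E'
from ringfit import *
from wall import *
g=manip.sense()["tcp_pos"]
zu=g[2]-.083
wall("_s5",g[:2],zu+.012,zu+.04,.026)
for n in("side","top"):
  z=np.load(n+"_s5.npz");C=cloud(n,z["d"]);h=cv2.cvtColor(z["p"],cv2.COLOR_RGB2HSV)
  r=np.hypot(C[...,0]-g[0],C[...,1]-g[1]+.001)
  m=(h[...,1]<60)&(h[...,2]>90)&(abs(C[...,2]-zu)<.012)&(r<.06)&(r>.034)
  P=C[m];print(n,len(P),P.min(0),P.max(0),circ(P),np.median(P[:,2]))
E
```

```text
11.85 [0.6682 0.0113 0.1841] [ 0.9999 -0.002  -0.0059  0.012 ] [-0.9  0.3 -1.6] 0.583 [-0.14  0.73  1.41 -0.03  1.02  1.45]
top 248 115
side 201 158
_s5 wall 111 [0.6717 0.0154] rms 0.0018
side 129 [ 0.62356022 -0.02559614  0.09954196] [0.71191997 0.05923337 0.11166937] [0.66751917 0.01366634 0.04132254] 0.10428158496101325Traceback (most recent call last):
  File "<stdin>", line 10, in <module>
    return umr_minimum(a, axis, None, out, keepdims, initial, where)
ValueError: zero-size array to reduction operation minimum which has no identity
```

View pics/s5.png

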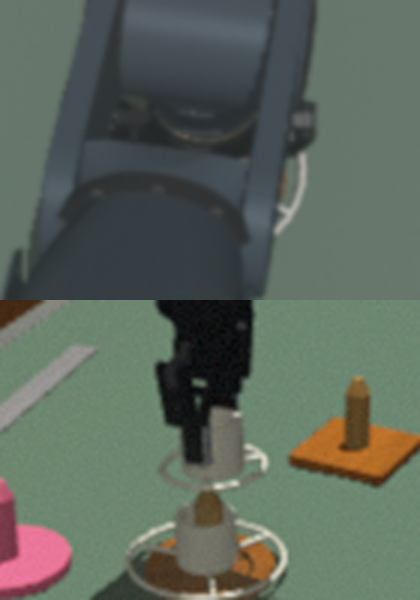

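Request:
apply_moves:
  increments:
    - [[0.006,-0.001,0,0],[0.001,-0.001,0.015,0],[0,0,0.01,0],[0,0,0,0]]

```text
t: 12.35
tcp_pos: [0.6793, 0.0117, 0.1651]
tool_rot: [1.0, -0.003, 0.001, 0.013]
force: [-0.5, 0.6, -1.5]
finger_gap: 0.586
```

```bash
cat > chk.py <<'E'
from ringfit import *
from wall import *
import sys
def chk(tag,off,R0,R1,c=None):
  g=manip.sense()["tcp_pos"];zu=g[2]-off
  if c is None:c=g[:2]
  wall("_"+tag,c,zu+.012,zu+.04,.026)
  for n in("side","top"):
    z=np.load(f"{n}_{tag}.npz");C=cloud(n,z["d"]);h=cv2.cvtColor(z["p"],cv2.COLOR_RGB2HSV)
    r=np.hypot(C[...,0]-c[0],C[...,1]-c[1]+.001)
    m=(h[...,1]<60)&(h[...,2]>90)&(abs(C[...,2]-zu)<.012)&(r<R1)&(r>R0)
    P=C[m]
    if len(P)<15: print(n,"few");continue
    k,*_=np.linalg.lstsq(np.c_[P[:,:2]-c,np.ones(len(P))],P[:,2],rcond=None)
    print(n,len(P),"circ",circ(P).round(4),"z",np.median(P[:,2]).round(4),"plane",k.round(3))
if __name__=="__main__": chk(sys.argv[1],*map(float,sys.argv[2:5]))
E
python3 look.py s6; python3 chk.py s6 .083 .034 .06
```

```text
12.35 [0.6793 0.0117 0.1651] [ 0.9999 -0.0026  0.001   0.0129] [-0.5  0.6 -1.5] 0.586 [-0.14  0.76  1.39 -0.03  0.98  1.45]
top 248 111
side 197 165
_s6 wall 115 [0.683  0.0167] rms 0.0019
side 122 circ [0.6787 0.0142 0.0416] z 0.0838 plane [-0.047  0.007  0.083]
top few
```

View pics/s6.png

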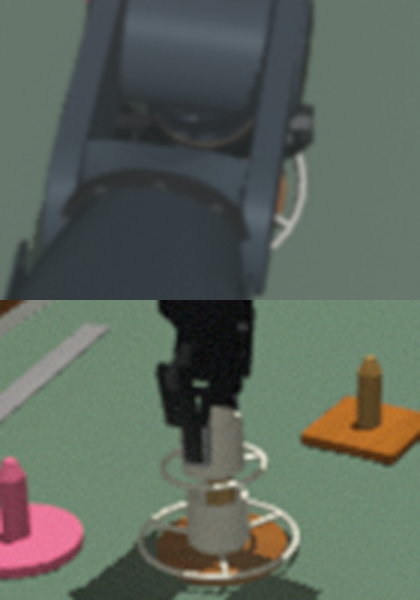

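Request:
apply_moves:
  increments:
    - [[-0.004,0,0.004,0],[0,0,0.008,0],[0,0,0.006,0],[0,0,0.002,0]]

```text
t: 12.85
tcp_pos: [0.6755, 0.0114, 0.1454]
tool_rot: [1.0, -0.002, 0.002, 0.013]
force: [-0.0, -0.4, -1.4]
finger_gap: 0.58
```

```bash
python3 look.py s7; python3 chk.py s7 .083 .034 .06
```

```text
12.85 [0.6755 0.0114 0.1454] [ 0.9999 -0.0023  0.0022  0.0131] [-0.  -0.4 -1.4] 0.58 [-0.14  0.78  1.41 -0.03  0.94  1.45]
top 248 115
side 198 172
_s7 wall 105 [0.6789 0.0156] rms 0.0018
side 126 circ [0.675  0.0141 0.0413] z 0.0634 plane [-0.031  0.004  0.063]
top few
```

View pics/s7.png

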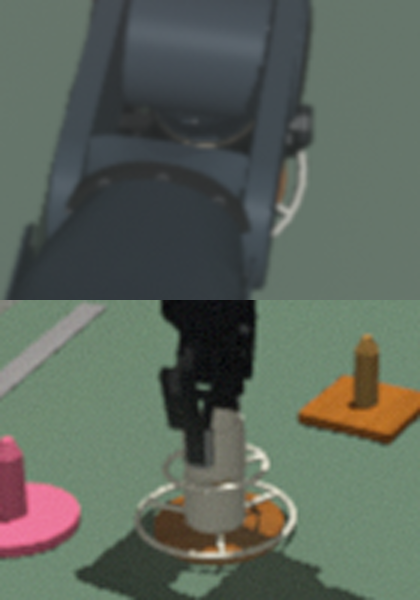

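Well aligned; about 5 mm left.

Request:
apply_moves:
  increments:
    - [[0,0,0.003,0],[0,0,0.003,0],[0,0,0.002,0]]

```text
t: 13.25
tcp_pos: [0.6774, 0.0111, 0.1414]
tool_rot: [1.0, -0.002, 0.004, 0.013]
force: [-5.4, 0.8, 12.6]
finger_gap: 0.584
```

Contact at 12.6 N; release and rise.

Request:
apply_moves:
  increments:
    - [[0,0,0,0],[0,0,0,0],[0,0,0,0],[0,0,0,0]]
  fingers: 1

```text
t: 13.65
tcp_pos: [0.6784, 0.011, 0.1428]
tool_rot: [1.0, -0.002, 0.006, 0.014]
force: [0.7, 0.1, -0.5]
finger_gap: 1.004
```

Request:
apply_moves:
  increments:
    - [[0,0,-0.015,0],[0,0,-0.03,0],[0,0,-0.04,0],[0,0,-0.04,0],[0,0,0,0]]

```text
t: 14.15
tcp_pos: [0.6768, 0.0145, 0.2733]
tool_rot: [1.0, -0.002, 0.005, 0.013]
force: [0.7, -0.4, 0.4]
finger_gap: 1.0
```

```bash
python3 look.py s8
python3 - <<'E'
from wall import *
wall("_s8",[.676,.011],.02,.05,.026);wall("_s8",[.676,.011],.068,.094,.026)
E
```

```text
14.15 [0.6768 0.0145 0.2733] [ 0.9999 -0.0024  0.0048  0.0134] [ 0.7 -0.4  0.4] 1.0 [-0.13  0.63  1.33 -0.03  1.17  1.45]
top 246 101
side 196 125
_s8 wall 138 [0.6775 0.011 ] rms 0.0014
_s8 wall 195 [0.6779 0.0121] rms 0.002
```

View pics/s8.png

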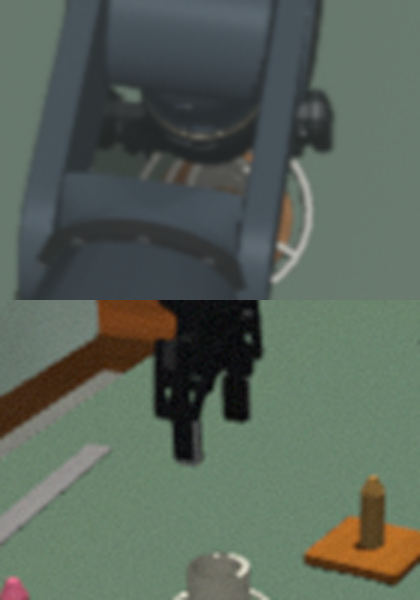

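Request:
apply_moves:
  increments:
    - [[-0.032,-0.034,0,0],[-0.032,-0.034,0,0],[-0.032,-0.034,0,0],[-0.032,-0.034,0,0],[-0.032,-0.034,0,0]]

```text
t: 14.75
tcp_pos: [0.5113, 0.1846, 0.2566]
tool_rot: [1.0, -0.008, -0.004, 0.014]
force: [0.0, 0.7, -0.1]
finger_gap: 0.997
```

Request:
apply_moves:
  increments:
    - [[-0.032,-0.034,0,0],[-0.032,-0.034,0,0],[-0.032,-0.034,0,0],[-0.02,-0.024,0,0],[0,0,0,0]]

```text
t: 15.25
tcp_pos: [0.3822, 0.3172, 0.2474]
tool_rot: [1.0, -0.006, -0.014, 0.017]
force: [0.5, -0.6, -0.2]
finger_gap: 1.0
```

Request:
apply_moves:
  increments:
    - [[0.004,-0.015,0.02,0],[0,0,0.03,0],[0,0,0.03,0],[0,0,0,0]]

```text
t: 15.65
tcp_pos: [0.383, 0.3287, 0.1623]
tool_rot: [1.0, -0.004, -0.016, 0.019]
force: [-0.2, 0.3, 0.3]
finger_gap: 0.998
```

```bash
python3 look.py t1
python3 - <<'E'
from wall import *
wall("_t1",[.385,.329],.015,.04,.026)
E
```

```text
15.65 [0.383  0.3287 0.1623] [ 0.9997 -0.0043 -0.0157  0.0187] [-0.2  0.3  0.3] 0.998 [ 0.5   0.61  1.83 -0.03  0.76  2.09]
top 96 248
side 273 265
_t1 wall 364 [0.3861 0.3333] rms 0.003
```

View pics/t1.png

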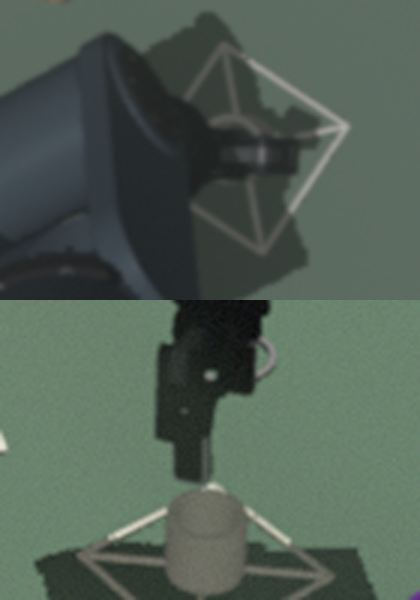

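Request:
apply_moves:
  increments:
    - [[0.004,-0.003,0.02,0],[0.001,0,0.02,0],[0.001,0,0.02,0],[0,0,0.014,0],[0,0,0,0]]

```text
t: 16.25
tcp_pos: [0.3964, 0.3313, 0.0963]
tool_rot: [1.0, -0.006, -0.006, 0.013]
force: [-0.8, -0.1, 1.3]
finger_gap: 0.999
```

```bash
python3 look.py t2
```

```text
16.25 [0.3964 0.3313 0.0963] [ 0.9999 -0.0059 -0.0057  0.0135] [-0.8 -0.1  1.3] 0.999 [ 0.49  0.73  1.83 -0.03  0.6   2.1 ]
top 103 241
side 265 292
```

View pics/t2.png

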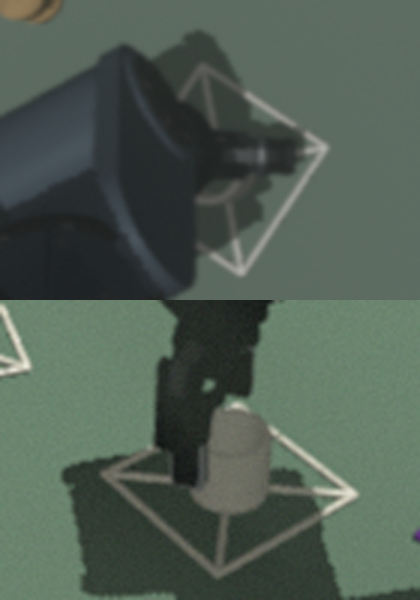

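Request:
apply_moves:
  increments:
    - [[-0.008,0,0.006,0],[-0.002,0,0.006,0],[0,0,0,0]]

```text
t: 16.65
tcp_pos: [0.3876, 0.3323, 0.088]
tool_rot: [1.0, -0.006, -0.002, 0.011]
force: [0.1, -0.4, -0.0]
finger_gap: 1.001
```

Request:
apply_moves:
  increments:
    - [[-0.002,0.001,0.003,0],[0,0,0,0],[0,0,0,0],[0,0,0,0],[0,0,0,0]]
  fingers: 0

```text
t: 17.15
tcp_pos: [0.3856, 0.3314, 0.086]
tool_rot: [1.0, -0.006, -0.001, 0.011]
force: [0.3, 0.0, -2.2]
finger_gap: 0.594
```

Request:
apply_moves:
  increments:
    - [[0,0,0,0],[0,0,-0.02,0],[0,0,-0.03,0],[0,0,-0.03,0],[0,0,-0.03,0]]

```text
t: 17.65
tcp_pos: [0.3834, 0.3322, 0.1936]
tool_rot: [1.0, -0.006, -0.008, 0.015]
force: [0.4, 0.2, -1.4]
finger_gap: 0.597
```

Request:
apply_moves:
  increments:
    - [[0,0,-0.03,0],[0,0,-0.03,0],[0,0,0,0]]

```text
t: 17.95
tcp_pos: [0.385, 0.3346, 0.2585]
tool_rot: [1.0, -0.006, -0.005, 0.013]
force: [0.2, 0.2, -2.6]
finger_gap: 0.596
```

```bash
python3 look.py t3; python3 chk.py t3 .083 .034 .09
```

```text
17.95 [0.385  0.3346 0.2585] [ 0.9999 -0.006  -0.0053  0.0132] [ 0.2  0.2 -2.6] 0.596 [ 0.5   0.45  1.75 -0.02  0.97  2.1 ]
top 80 247
side 273 222
_t3 wall 212 [0.3867 0.3381] rms 0.0015
side 662 circ [0.3824 0.3374 0.0612] z 0.1744 plane [-0.014 -0.006  0.174]
top 224 circ [0.3895 0.3165 0.0498] z 0.1779 plane [-0.002 -0.016  0.177]
```

View pics/t3.png

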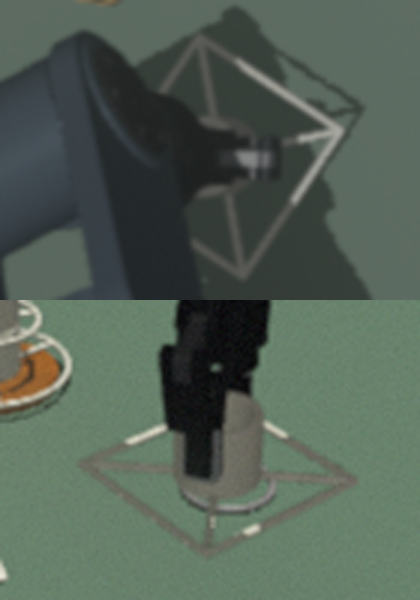

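Request:
apply_moves:
  increments:
    - [[0.016,0.042,0,0],[0.016,0.042,0,0],[0.016,0.042,0,0],[0.016,0.042,0,0],[0.016,0.042,0,0]]

```text
t: 18.55
tcp_pos: [0.4567, 0.1205, 0.2506]
tool_rot: [1.0, 0.001, -0.018, 0.016]
force: [1.3, 0.6, -1.0]
finger_gap: 0.598
```

Request:
apply_moves:
  increments:
    - [[0.018,0.042,0,0],[0.018,0.042,0,0],[0.018,0.042,0,0],[0.018,0.042,0,0],[0.018,0.042,0,0]]

```text
t: 19.05
tcp_pos: [0.5424, -0.0977, 0.2412]
tool_rot: [0.999, 0.0, -0.03, 0.013]
force: [1.2, 0.0, -1.9]
finger_gap: 0.599
```

Request:
apply_moves:
  increments:
    - [[0.024,0.04,0,0],[0.024,0.04,0,0],[0.024,0.04,0,0],[0.014,0.02,0,0],[0,0,0,0]]

```text
t: 19.55
tcp_pos: [0.6264, -0.2494, 0.2226]
tool_rot: [0.999, -0.004, -0.039, 0.008]
force: [0.2, 0.3, -1.1]
finger_gap: 0.595
```

```bash
python3 look.py t4; python3 chk.py t4 .083 .034 .09
```

```text
19.55 [ 0.6264 -0.2494  0.2226] [ 0.9992 -0.004  -0.0394  0.0083] [ 0.2  0.3 -1.1] 0.595 [-0.53  0.7   1.33 -0.06  1.17  1.08]
top 375 133
side 252 110
_t4 wall 79 [ 0.6227 -0.2447] rms 0.0019
side 227 circ [ 0.6187 -0.2426  0.0609] z 0.1403 plane [-0.077  0.009  0.139]
top 38 circ [ 0.156  -1.0295  0.964 ] z 0.1419 plane [-0.032  0.091  0.135]
```

View pics/t4.png

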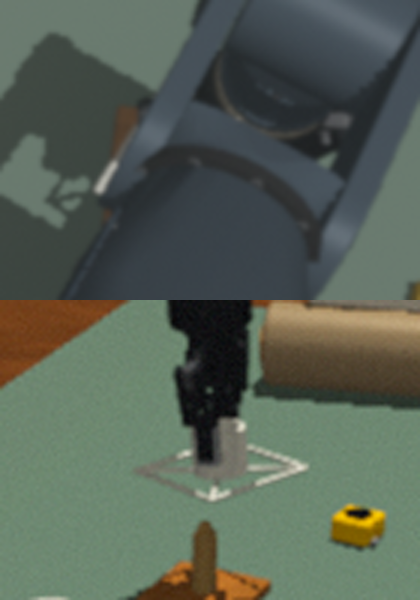

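Request:
apply_moves:
  increments:
    - [[0,0,0,0],[0,0,0,0],[0,0,0,0],[0,0,0,0],[0,0,0,0]]

```text
t: 20.15
tcp_pos: [0.6212, -0.2394, 0.2205]
tool_rot: [0.999, -0.0, -0.045, 0.004]
force: [0.2, -0.7, -1.7]
finger_gap: 0.597
```

Request:
apply_moves:
  increments:
    - [[0,0,-0.01,0],[0,0,0.01,0],[0,0,-0.01,0],[0,0,0.01,0],[0,0,0,0]]

```text
t: 20.65
tcp_pos: [0.6215, -0.2389, 0.222]
tool_rot: [0.999, -0.0, -0.044, 0.005]
force: [-0.3, 0.3, -2.2]
finger_gap: 0.596
```

Request:
apply_moves:
  increments:
    - [[-0.04,0,0,0],[0.01,0,0,0],[0.01,0,0,0],[0.01,0,0,0],[0.01,0,0,0]]

```text
t: 21.15
tcp_pos: [0.6173, -0.2371, 0.218]
tool_rot: [0.999, -0.0, -0.049, 0.002]
force: [0.4, -0.2, -1.9]
finger_gap: 0.594
```

Request:
apply_moves:
  increments:
    - [[0,0,-0.01,0],[0,0,-0.01,0],[0,0,-0.01,0],[0,0,-0.01,0]]

```text
t: 21.55
tcp_pos: [0.6245, -0.237, 0.2596]
tool_rot: [0.999, 0.001, -0.049, 0.002]
force: [0.1, 0.4, -1.8]
finger_gap: 0.599
```

Request:
apply_moves:
  increments:
    - [[0,0,0.04,0]]

```text
t: 21.65
tcp_pos: [0.6257, -0.2397, 0.2285]
tool_rot: [0.999, 0.001, -0.04, 0.007]
force: [0.6, -1.4, -1.5]
finger_gap: 0.593
```

Request:
apply_moves:
  increments:
    - [[0,0,0,0]]

```text
t: 21.75
tcp_pos: [0.6223, -0.238, 0.2244]
tool_rot: [0.999, 0.001, -0.046, 0.004]
force: [-1.5, 1.9, -3.2]
finger_gap: 0.594
```

Request:
apply_moves:
  increments:
    - [[0.01,0,0,0],[0.01,0,0,0],[0.01,0,0,0],[0.01,0,0,0]]

```text
t: 22.15
tcp_pos: [0.6669, -0.2393, 0.2273]
tool_rot: [0.999, -0.0, -0.042, 0.006]
force: [-0.8, -1.0, -1.9]
finger_gap: 0.595
```

Request:
apply_moves:
  increments:
    - [[-0.04,0,0,0]]

```text
t: 22.25
tcp_pos: [0.6334, -0.2401, 0.2307]
tool_rot: [0.999, 0.001, -0.037, 0.008]
force: [-1.8, -1.3, -1.8]
finger_gap: 0.597
```

Request:
apply_moves:
  increments:
    - [[0,0,0,0]]

```text
t: 22.35
tcp_pos: [0.6288, -0.2384, 0.2296]
tool_rot: [0.999, 0.001, -0.042, 0.006]
force: [0.6, 0.1, -2.3]
finger_gap: 0.594
```

```bash
python3 look.py t5; python3 chk.py t5 .083 .034 .09
```

```text
22.35 [ 0.6288 -0.2384  0.2296] [ 0.9991  0.0012 -0.042   0.0058] [ 0.6  0.1 -2.3] 0.594 [-0.51  0.7   1.32 -0.06  1.19  1.08]
top 370 131
side 250 109
_t5 wall 83 [ 0.6318 -0.2355] rms 0.0016
side 252 circ [ 0.6277 -0.2352  0.0602] z 0.1496 plane [-0.078  0.006  0.148]
top 19 circ [ 0.5532 -0.2717  0.1201] z 0.1508 plane [-0.613 -0.581  0.18 ]
```

View pics/t5.png

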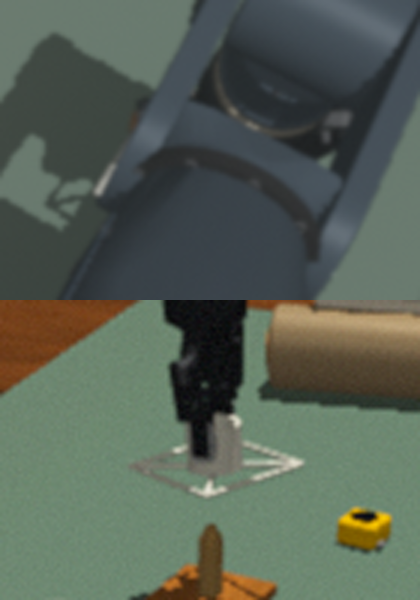

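Run:
```python
from h import *
z=np.load("side_t5.npz");C=cloud("side",z["d"])
def rp(u,v,c,k):
    m=manip.camera_model("side");o=-m["R"].T@m["t"];p=ray("side",u,v,0);r=p-o
    # z = k2 + k0(x-cx)+k1(y-cy)
    n=np.array([-k[0],-k[1],1]);return o+r*((k[2]-k[0]*c[0]-k[1]*c[1]-n@o)/(n@r))
c=[.6288,-.2384]
for k in([-.078,.006,.148],[-.078,.006,.145]):
    L=rp(294,164.3,c,k);R=rp(351,163,c,k);F=rp(320,174,c,k)
    print(L.round(4),R.round(4),F.round(4),"mid",((L+R)/2).round(4),"diag",np.linalg.norm(L-R))
for u,v in((294,164),(351,163),(320,174)):
    w=C[v-2:v+3,u-2:u+3].reshape(-1,3);w=w[w[:,2]>.12];print(len(w),w.mean(0).round(4) if len(w) else 0)
```

```text
[ 0.7005 -0.22    0.1425] [ 0.5465 -0.2602  0.1543] [ 0.6028 -0.1614  0.1505] mid [ 0.6235 -0.2401  0.1484] diag 0.15963057167536068
[ 0.7037 -0.2278  0.1392] [ 0.5487 -0.2683  0.1511] [ 0.6054 -0.1689  0.1472] mid [ 0.6262 -0.2481  0.1451] diag 0.16058043681087505
15 [ 0.6986 -0.2183  0.1431]
4 [ 0.5487 -0.2532  0.155 ]
13 [ 0.6059 -0.1672  0.15  ]
```

Request:
apply_moves:
  increments:
    - [[0.009,0.01,0,0],[0.001,0,0.015,0],[0.001,0,0.015,0],[0.001,0,0.01,0],[0,0,0,0]]

```text
t: 22.95
tcp_pos: [0.6479, -0.2512, 0.1898]
tool_rot: [0.999, 0.002, -0.033, 0.01]
force: [0.6, 0.1, -0.7]
finger_gap: 0.592
```

```bash
python3 look.py t6; python3 chk.py t6 .083 .034 .09;python3 - <<'E'
from h import *
s=manip.sense();g=s["tcp_pos"];x,y,z,w=s["tool_rot"];a=np.array([2*(x*z+w*y),2*(y*z-w*x),-1]);print("grasp",(g+.06*a).round(4),"bottom",(g+.085*a).round(4))
E
```

```text
22.95 [ 0.6479 -0.2512  0.1898] [ 0.9994  0.0018 -0.0332  0.0096] [ 0.6  0.1 -0.7] 0.592 [-0.51  0.76  1.3  -0.05  1.13  1.08]
top 372 125
side 245 120
_t6 wall 78 [ 0.6473 -0.2473] rms 0.0019
side 218 circ [ 0.642  -0.2474  0.0606] z 0.108 plane [-0.069  0.001  0.107]
top 24 circ [45.5778 79.0213 91.0667] z 0.1097 plane [0.082 0.25  0.094]
grasp [ 0.6446 -0.2528  0.1314] bottom [ 0.643  -0.2534  0.1064]
```

View pics/t6.png

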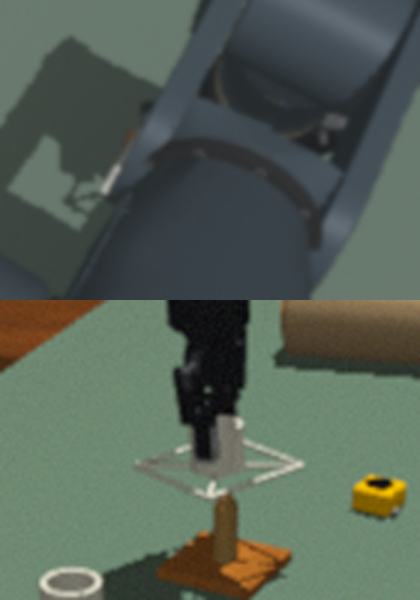

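Request:
apply_moves:
  increments:
    - [[-0.01,-0.002,0,0],[0,0,0.006,0],[0,0,0,0]]

```text
t: 23.35
tcp_pos: [0.6388, -0.2498, 0.1866]
tool_rot: [0.999, 0.002, -0.031, 0.011]
force: [-0.7, -0.4, -2.0]
finger_gap: 0.596
```

```bash
cat > gp.py <<'E'
from h import *
s=manip.sense();g=s["tcp_pos"];x,y,z,w=s["tool_rot"];a=np.array([2*(x*z+w*y),2*(y*z-w*x),-1]);print("grasp",(g+.06*a).round(4),"bottom",(g+.085*a).round(4),"axis",a.round(3))
E
python3 look.py t7; python3 chk.py t7 .083 .034 .09;python3 gp.py
```

```text
23.35 [ 0.6388 -0.2498  0.1866] [ 0.9995  0.0019 -0.0309  0.0109] [-0.7 -0.4 -2. ] 0.596 [-0.52  0.76  1.33 -0.06  1.1   1.07]
top 371 130
side 248 122
_t7 wall 82 [ 0.638  -0.2456] rms 0.0022
side 230 circ [ 0.6342 -0.2456  0.0607] z 0.1053 plane [-0.061  0.002  0.104]
top 27 circ [ 0.5083 -0.3867  0.2366] z 0.1065 plane [-0.034 -0.072  0.111]
grasp [ 0.6357 -0.2514  0.1274] bottom [ 0.6341 -0.252   0.1024] axis [-0.061 -0.023 -1.   ]
```

View pics/t7.png

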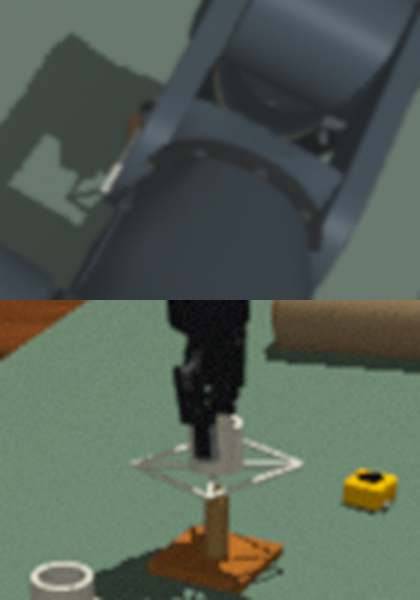

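Request:
apply_moves:
  increments:
    - [[-0.002,-0.001,0.012,0],[0,0,0.012,0],[0,0,0.01,0],[0,0,0,0]]

```text
t: 23.85
tcp_pos: [0.6355, -0.25, 0.1508]
tool_rot: [0.999, 0.002, -0.03, 0.011]
force: [-0.7, 0.6, -2.2]
finger_gap: 0.596
```

```bash
python3 look.py t8; python3 chk.py t8 .083 .034 .09;python3 gp.py
```

```text
23.85 [ 0.6355 -0.25    0.1508] [ 0.9995  0.002  -0.0299  0.0115] [-0.7  0.6 -2.2] 0.596 [-0.52  0.8   1.36 -0.06  1.03  1.08]
top 368 135
side 249 134
_t8 wall 70 [ 0.6349 -0.2479] rms 0.0018
side 229 circ [ 0.6321 -0.2469  0.0604] z 0.0694 plane [-0.06   0.009  0.068]
top 29 circ [0.9368 0.3946 0.6567] z 0.0699 plane [-0.067 -0.064  0.073]
grasp [ 0.633  -0.2519  0.0923] bottom [ 0.6316 -0.2525  0.0673] axis [-0.057 -0.024 -1.   ]
```

View pics/t8.png

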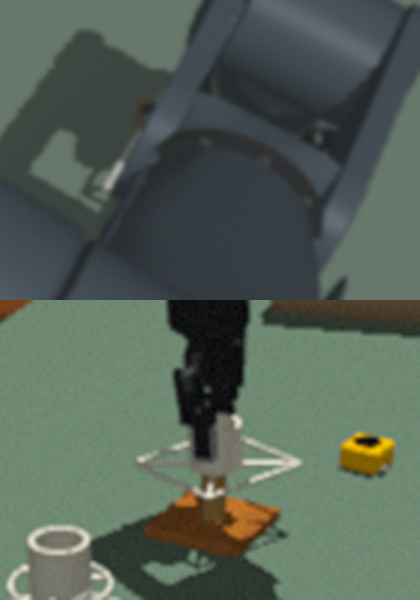

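Request:
apply_moves:
  increments:
    - [[0.001,-0.002,0.012,0],[0.001,0,0.012,0],[0.001,0,0.012,0],[0,0,0.006,0],[0,0,0.003,0]]

```text
t: 24.45
tcp_pos: [0.6379, -0.2498, 0.1041]
tool_rot: [1.0, 0.002, -0.027, 0.013]
force: [-0.7, 0.1, -0.8]
finger_gap: 0.6
```

Request:
apply_moves:
  increments:
    - [[0,0,0.003,0],[0,0,0.003,0]]

```text
t: 24.65
tcp_pos: [0.6369, -0.2502, 0.0984]
tool_rot: [1.0, 0.002, -0.029, 0.013]
force: [-7.2, 1.1, 15.8]
finger_gap: 0.599
```

```bash
python3 look.py t9; python3 chk.py t9 .083 .034 .09;python3 gp.py
```

```text
24.65 [ 0.6369 -0.2502  0.0984] [ 0.9995  0.0023 -0.0287  0.0127] [-7.2  1.1 15.8] 0.599 [-0.52  0.87  1.37 -0.06  0.94  1.08]
top 364 138
side 248 150
_t9 wall 51 [ 0.6346 -0.2499] rms 0.0019
side 198 circ [ 0.6327 -0.2477  0.0607] z 0.0164 plane [-0.022  0.008  0.016]
top few
grasp [ 0.6338 -0.2517  0.0392] bottom [ 0.6324 -0.2523  0.0142] axis [-0.056 -0.025 -1.   ]
```

View pics/t9.png

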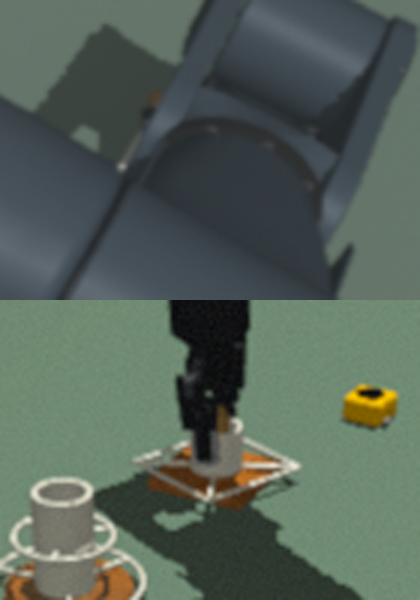

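Seated with contact and pivoting level; release and rise.

Request:
apply_moves:
  increments:
    - [[0,0,0,0],[0,0,0,0],[0,0,0,0],[0,0,0,0]]
  fingers: 1

```text
t: 25.15
tcp_pos: [0.6388, -0.2511, 0.1016]
tool_rot: [1.0, 0.002, -0.025, 0.014]
force: [0.5, -0.3, -0.9]
finger_gap: 1.002
```

Request:
apply_moves:
  increments:
    - [[0,0,-0.015,0],[0,0,-0.03,0],[0,0,-0.04,0],[0,0,-0.04,0],[0,0,-0.04,0]]

```text
t: 25.65
tcp_pos: [0.6448, -0.2449, 0.2667]
tool_rot: [0.999, 0.002, -0.032, 0.01]
force: [-0.4, 0.0, 0.7]
finger_gap: 0.999
```

```bash
python3 look.py t10;python3 - <<'E'
from wall import *
wall("_t10",[.633,-.249],.024,.05,.026)
E
```

```text
25.65 [ 0.6448 -0.2449  0.2667] [ 0.9994  0.002  -0.0323  0.0101] [-0.4  0.   0.7] 0.999 [-0.51  0.67  1.26 -0.05  1.26  1.08]
top 377 120
side 245 95
_t10 wall 104 [ 0.6343 -0.2509] rms 0.0018
```

View pics/t10.png

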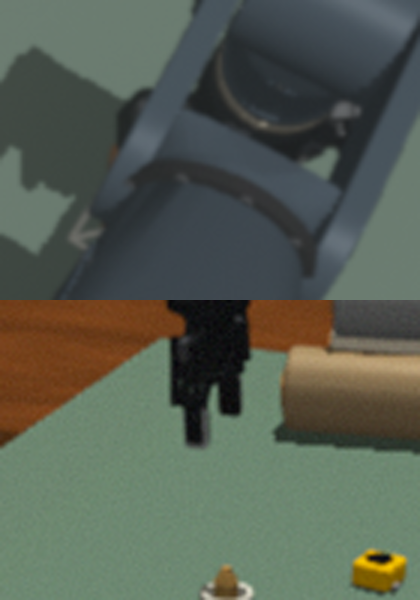

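Request:
apply_moves:
  increments:
    - [[-0.003,-0.042,0,0],[-0.003,-0.042,0,0],[-0.003,-0.042,0,0],[-0.003,-0.042,0,0],[-0.003,-0.042,0,0]]

```text
t: 26.25
tcp_pos: [0.634, -0.0378, 0.2731]
tool_rot: [1.0, -0.004, -0.019, 0.017]
force: [0.4, 0.5, -1.1]
finger_gap: 0.997
```

Request:
apply_moves:
  increments:
    - [[-0.003,-0.042,0,0],[-0.003,-0.042,0,0],[-0.003,-0.042,0,0],[-0.003,-0.042,0,0],[-0.003,-0.042,0,0]]

```text
t: 26.75
tcp_pos: [0.6181, 0.1809, 0.2685]
tool_rot: [1.0, -0.004, -0.018, 0.017]
force: [1.1, -1.4, 0.3]
finger_gap: 1.002
```

Request:
apply_moves:
  increments:
    - [[-0.004,-0.04,0,0],[-0.004,-0.03,0,0],[0,0,0.03,0],[0,0,0.03,0],[0,0,0,0]]

```text
t: 27.25
tcp_pos: [0.6059, 0.2608, 0.2081]
tool_rot: [1.0, 0.002, -0.016, 0.016]
force: [0.1, 0.0, -0.6]
finger_gap: 0.998
```

```bash
python3 look.py u1; python3 gp.py
python3 - <<'E'
from wall import *
wall("_u1",[.6065,.2555],.015,.04,.026)
z=np.load("top_u1.npz");P=cloud("top",z["d"]).reshape(-1,3);P=P[(np.hypot(P[:,0]-.6065,P[:,1]-.2555)<.045)&(P[:,2]>.037)&(P[:,2]<.055)]
print(len(P), circ(P) if len(P)>20 else 0)
E
```

```text
27.25 [0.6059 0.2608 0.2081] [ 0.9998  0.0016 -0.0157  0.0156] [ 0.1  0.  -0.6] 0.998 [ 0.25  0.7   1.4  -0.03  1.09  1.83]
top 127 140
side 178 203
grasp [0.607  0.259  0.1518] bottom [0.6063 0.2583 0.1268] axis [-0.024 -0.03  -1.   ]
_u1 wall 294 [0.6075 0.2596] rms 0.0027
113 [0.606153   0.25388384 0.0226494 ]
```

View pics/u1.png

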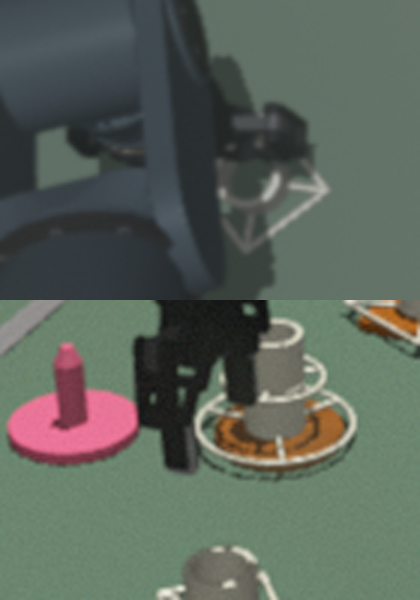

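Request:
apply_moves:
  increments:
    - [[0.002,0,0.03,0],[0.001,0,0.03,0],[0,0,0.03,0],[0,0,0.02,0],[0,0,0,0]]

```text
t: 27.85
tcp_pos: [0.6188, 0.2571, 0.1114]
tool_rot: [1.0, -0.001, -0.001, 0.012]
force: [-0.9, -0.3, 0.4]
finger_gap: 1.001
```

```bash
python3 look.py u2; python3 gp.py
```

```text
27.85 [0.6188 0.2571 0.1114] [ 9.999e-01 -8.000e-04 -6.000e-04  1.220e-02] [-0.9 -0.3  0.4] 1.001 [ 0.24  0.83  1.43 -0.03  0.89  1.83]
top 138 142
side 176 241
grasp [0.6206 0.2563 0.054 ] bottom [0.6207 0.2557 0.029 ] axis [ 0.004 -0.023 -1.   ]
```

View pics/u2.png

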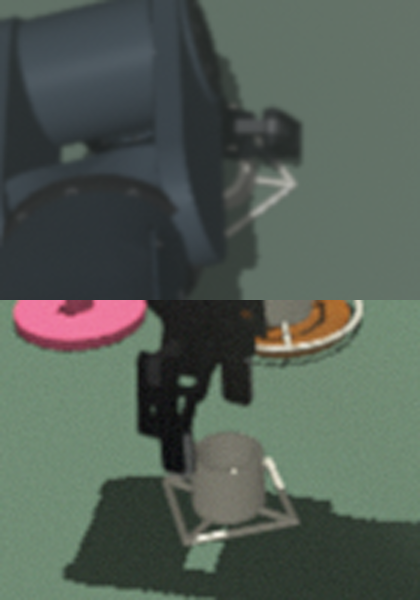

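Request:
apply_moves:
  increments:
    - [[-0.01,0,0,0],[-0.003,0,0.008,0],[0,0,0.008,0],[0,0,0.006,0],[0,0,0,0]]

```text
t: 28.45
tcp_pos: [0.6095, 0.2579, 0.0971]
tool_rot: [1.0, -0.001, 0.007, 0.01]
force: [-0.7, -0.7, -0.7]
finger_gap: 0.998
```

```bash
python3 gp.py
```

```text
grasp [0.6103 0.2566 0.0371] bottom [0.6107 0.2561 0.0121] axis [ 0.014 -0.021 -1.   ]
```

Request:
apply_moves:
  increments:
    - [[-0.004,0,0.005,0],[0,0,0.005,0],[0,0,0.003,0],[0,0,0,0]]

```text
t: 28.85
tcp_pos: [0.6053, 0.2577, 0.0823]
tool_rot: [1.0, -0.001, 0.007, 0.01]
force: [-0.0, 0.6, 0.4]
finger_gap: 1.001
```

```bash
python3 look.py u3; python3 gp.py
```

```text
28.85 [0.6053 0.2577 0.0823] [ 9.999e-01 -7.000e-04  6.700e-03  1.040e-02] [-0.   0.6  0.4] 1.001 [ 0.24  0.86  1.48 -0.03  0.8   1.84]
top 140 150
side 182 253
grasp [0.6065 0.2565 0.0228] bottom [ 0.6069  0.256  -0.0022] axis [ 0.014 -0.021 -1.   ]
```

View pics/u3.png

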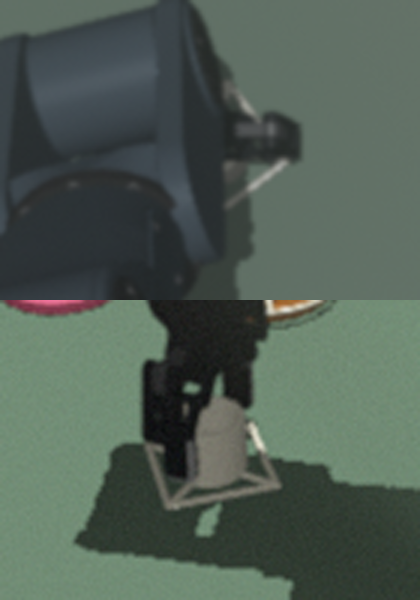

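Request:
apply_moves:
  increments:
    - [[0,0,0,0],[0,0,0,0],[0,0,0,0],[0,0,0,0],[0,0,0,0]]
  fingers: 0

```text
t: 29.45
tcp_pos: [0.6065, 0.2579, 0.0843]
tool_rot: [1.0, -0.001, 0.008, 0.01]
force: [-0.6, -0.3, -1.2]
finger_gap: 0.586
```

Request:
apply_moves:
  increments:
    - [[0,0,0,0],[0,0,-0.02,0],[0,0,-0.03,0],[0,0,-0.03,0],[0,0,-0.03,0]]

```text
t: 29.95
tcp_pos: [0.601, 0.2589, 0.1901]
tool_rot: [1.0, -0.001, 0.001, 0.012]
force: [0.1, 0.4, -0.9]
finger_gap: 0.58
```

Request:
apply_moves:
  increments:
    - [[0,0,-0.03,0],[0,0,-0.03,0],[0,0,0,0]]

```text
t: 30.25
tcp_pos: [0.6023, 0.2609, 0.2566]
tool_rot: [1.0, -0.001, 0.004, 0.011]
force: [0.3, 0.2, -0.8]
finger_gap: 0.584
```

```bash
python3 look.py u4; python3 chk.py u4 .083 .034 .07;python3 gp.py
```

```text
30.25 [0.6023 0.2609 0.2566] [ 9.999e-01 -8.000e-04  4.300e-03  1.090e-02] [ 0.3  0.2 -0.8] 0.584 [ 0.25  0.62  1.39 -0.03  1.12  1.83]
top 121 138
side 179 182
_u4 wall 178 [0.6046 0.2641] rms 0.0016
side 259 circ [0.6021 0.26   0.0443] z 0.1742 plane [-0.014 -0.01   0.174]
top 138 circ [0.605  0.2571 0.0437] z 0.1776 plane [-0.007  0.002  0.177]
grasp [0.6    0.2588 0.1922] bottom [0.6001 0.2582 0.1672] axis [ 0.    -0.024 -1.   ]
```

View pics/u4.png

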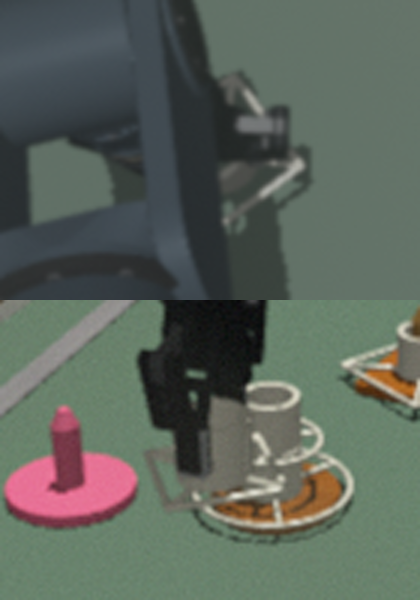

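Request:
apply_moves:
  increments:
    - [[0.002,0.042,-0.002,0],[0.002,0.042,-0.002,0],[0.002,0.042,-0.002,0],[0.002,0.042,-0.002,0],[0.002,0.042,-0.002,0]]

```text
t: 30.85
tcp_pos: [0.6046, 0.0503, 0.256]
tool_rot: [1.0, 0.005, -0.009, 0.011]
force: [0.9, 0.4, -0.8]
finger_gap: 0.589
```

Request:
apply_moves:
  increments:
    - [[0.002,0.042,0,0],[0.002,0.042,0,0],[0.002,0.042,0,0],[0.002,0.042,0,0],[0.002,0.042,0,0]]

```text
t: 31.35
tcp_pos: [0.6105, -0.1669, 0.2482]
tool_rot: [1.0, 0.005, -0.02, 0.008]
force: [0.6, 0.0, -0.8]
finger_gap: 0.585
```

Request:
apply_moves:
  increments:
    - [[0.01,0.035,0,0],[0.006,0.025,0,0],[0.004,0.012,0,0],[0,0,0,0]]

```text
t: 31.75
tcp_pos: [0.6272, -0.247, 0.2383]
tool_rot: [1.0, 0.001, -0.027, 0.004]
force: [-0.8, 0.8, -1.5]
finger_gap: 0.584
```

```bash
python3 look.py u5; python3 chk.py u5 .083 .034 .07;python3 gp.py
```

```text
31.75 [ 0.6272 -0.247   0.2383] [ 9.996e-01  5.000e-04 -2.680e-02  4.500e-03] [-0.8  0.8 -1.5] 0.584 [-0.53  0.68  1.33 -0.04  1.17  1.06]
top 375 131
side 252 105
_u5 wall 76 [ 0.6267 -0.2412] rms 0.0017
side 119 circ [ 0.625  -0.2419  0.0424] z 0.1585 plane [-0.07   0.003  0.158]
top few
grasp [ 0.6234 -0.2451  0.1785] bottom [ 0.6221 -0.2453  0.1535] axis [-0.055 -0.008 -1.   ]
```

View pics/u5.png

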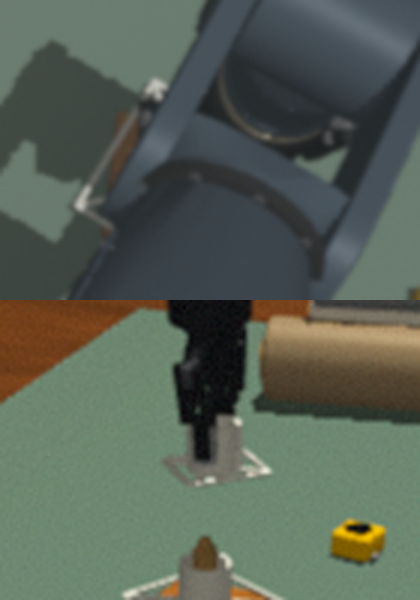

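Request:
apply_moves:
  increments:
    - [[0.005,0.006,0,0],[0.001,0,0.015,0],[0.001,0,0.015,0],[0,0,0.015,0],[0,0,0,0]]

```text
t: 32.35
tcp_pos: [0.631, -0.2442, 0.1888]
tool_rot: [1.0, 0.005, -0.029, 0.002]
force: [0.7, 0.3, -1.0]
finger_gap: 0.585
```

```bash
python3 look.py u6; python3 chk.py u6 .083 .034 .07;python3 gp.py
```

```text
32.35 [ 0.631  -0.2442  0.1888] [ 0.9996  0.0051 -0.0291  0.0022] [ 0.7  0.3 -1. ] 0.585 [-0.52  0.74  1.35 -0.04  1.09  1.06]
top 369 133
side 250 122
_u6 wall 66 [ 0.6315 -0.2408] rms 0.002
side 118 circ [ 0.6293 -0.2419  0.0428] z 0.1106 plane [-0.071  0.011  0.109]
top few
grasp [ 0.629  -0.2455  0.1311] bottom [ 0.6276 -0.2457  0.1061] axis [-0.054 -0.007 -1.   ]
```

View pics/u6.png

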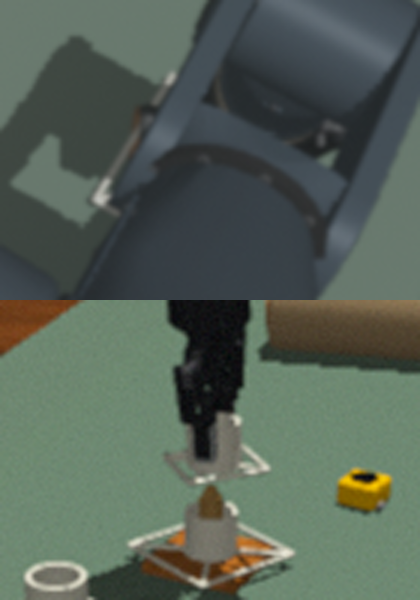

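Request:
apply_moves:
  increments:
    - [[0.003,0.006,0,0],[0.001,0,0.008,0],[0,0,0.006,0],[0,0,0,0]]

```text
t: 32.85
tcp_pos: [0.6373, -0.2521, 0.1781]
tool_rot: [1.0, 0.005, -0.025, 0.005]
force: [-0.8, -0.3, -0.3]
finger_gap: 0.584
```

```bash
python3 look.py u7; python3 chk.py u7 .083 .034 .07;python3 gp.py
```

```text
32.85 [ 0.6373 -0.2521  0.1781] [ 0.9997  0.0052 -0.025   0.0046] [-0.8 -0.3 -0.3] 0.584 [-0.53  0.76  1.34 -0.04  1.08  1.05]
top 372 131
side 248 124
_u7 wall 67 [ 0.6375 -0.2477] rms 0.0016
side 119 circ [ 0.6353 -0.2499  0.0428] z 0.0991 plane [-0.062  0.007  0.098]
top few
grasp [ 0.6345 -0.2528  0.1187] bottom [ 0.6333 -0.253   0.0937] axis [-0.049 -0.01  -1.   ]
```

View pics/u7.png

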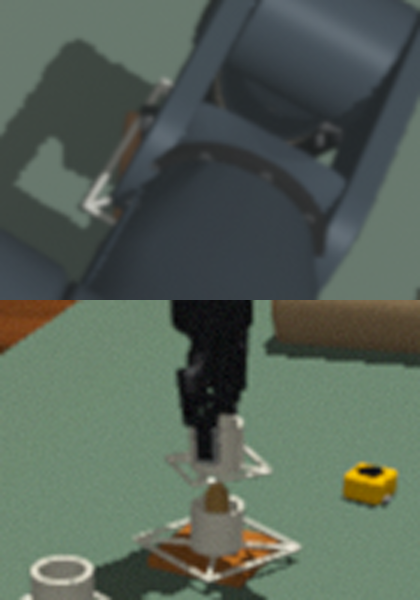

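Request:
apply_moves:
  increments:
    - [[0,-0.001,0.01,0],[0,0,0.01,0],[0,0,0.006,0],[0,0,0.003,0]]

```text
t: 33.35
tcp_pos: [0.6361, -0.2515, 0.1481]
tool_rot: [1.0, 0.005, -0.024, 0.005]
force: [-0.5, -0.3, -0.0]
finger_gap: 0.585
```

```bash
python3 look.py u8; python3 chk.py u8 .083 .034 .07;python3 gp.py
```

```text
33.35 [ 0.6361 -0.2515  0.1481] [ 0.9997  0.0052 -0.0242  0.0051] [-0.5 -0.3 -0. ] 0.585 [-0.53  0.8   1.36 -0.04  1.02  1.05]
top 369 134
side 249 134
_u8 wall 69 [ 0.6356 -0.2475] rms 0.0014
side 120 circ [ 0.6341 -0.2497  0.043 ] z 0.0678 plane [-0.068  0.007  0.067]
top few
grasp [ 0.6331 -0.2521  0.0882] bottom [ 0.6319 -0.2523  0.0632] axis [-0.049 -0.01  -1.   ]
```

View pics/u8.png

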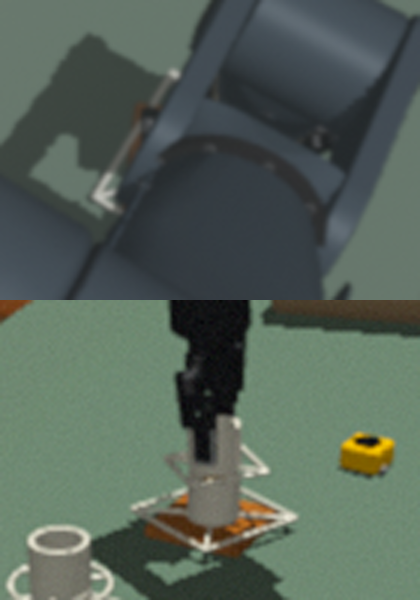

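Request:
apply_moves:
  increments:
    - [[0,0,0.004,0],[0,0,0.003,0],[0,0,0.003,0]]

```text
t: 33.75
tcp_pos: [0.6362, -0.2519, 0.1405]
tool_rot: [1.0, 0.005, -0.024, 0.006]
force: [-6.8, 2.9, 21.7]
finger_gap: 0.581
```

Request:
apply_moves:
  increments:
    - [[0,0,0,0],[0,0,0,0],[0,0,0,0],[0,0,0,0]]
  fingers: 1

```text
t: 34.15
tcp_pos: [0.637, -0.2524, 0.142]
tool_rot: [1.0, 0.005, -0.022, 0.006]
force: [-0.6, -0.1, -0.1]
finger_gap: 1.005
```

Request:
apply_moves:
  increments:
    - [[0,0,-0.015,0],[0,0,-0.03,0],[0,0,-0.04,0],[0,0,-0.04,0],[0,0,-0.04,0]]

```text
t: 34.65
tcp_pos: [0.6419, -0.2489, 0.3067]
tool_rot: [1.0, 0.005, -0.029, 0.002]
force: [0.4, -0.3, 0.9]
finger_gap: 0.999
```

Request:
apply_moves:
  increments:
    - [[-0.04,0,0,0],[-0.04,0,0,0],[-0.04,0,0,0],[-0.04,0,0,0],[0,0,0,0]]

```text
t: 35.15
tcp_pos: [0.4819, -0.2517, 0.3291]
tool_rot: [1.0, 0.007, -0.018, 0.01]
force: [0.1, 0.2, 0.3]
finger_gap: 0.995
```

```bash
python3 look.py f1
python3 - <<'E'
from wall import *
for c in([.634,-.25],[.677,.011]):
    wall("_f1",c,.024,.05,.026);wall("_f1",c,.068,.094,.026)
from ringfit import ringfit
for n in("top","side"):
    z=np.load(n+"_f1.npz")
    for nm,g,zr,R in(("RL",[.676,.01],.0145,.066),("RS",[.676,.01],.0585,.042)): print(nm);ringfit(n,z["p"],z["d"],np.array(g),zr,R,.008)
    cv2.imwrite(f"pics/full_{n}.png",z["p"][:,:,::-1])
    cv2.imwrite(f"pics/z_{n}.png",cv2.resize((z["p"][120:260,250:480] if n=="top" else z["p"][160:280,180:410])[:,:,::-1],None,fx=3.4,fy=3.4,interpolation=cv2.INTER_CUBIC))
    # square small plane
    C=cloud(n,z["d"]);r=np.max(abs(C[...,:2]-[.633,-.251]),-1);rr=np.hypot(C[...,0]-.633,C[...,1]+.251)
    h=cv2.cvtColor(z["p"],cv2.COLOR_RGB2HSV);w=(h[...,1]<60)&(h[...,2]>90)
    for nm,a,b,z0 in(("SS",.034,.062,.0585),("SL",.05,.09,.0145)):
        P=C[w&(rr>a)&(rr<b)&(abs(C[...,2]-z0)<.01)]
        k,*_=np.linalg.lstsq(np.c_[P[:,:2]-[.633,-.251],np.ones(len(P))],P[:,2],rcond=None);print(n,nm,len(P),k.round(3))
E
```

```text
35.15 [ 0.4819 -0.2517  0.3291] [ 0.9998  0.0066 -0.0178  0.0098] [0.1 0.2 0.3] 0.995 [-0.67  0.39  1.6  -0.04  1.17  0.9 ]
top 388 200
side 305 80
_f1 wall 86 [ 0.634  -0.2512] rms 0.0018
_f1 wall 123 [ 0.6329 -0.2505] rms 0.0021
_f1 wall 113 [0.6777 0.0115] rms 0.0013
_f1 wall 193 [0.6782 0.012 ] rms 0.0019
RL
top 523 cen [0.6756 0.0089] rms 0.0017 rel [-0.0004 -0.0011] medz 0.0156
  slope x,y [ 0.002 -0.001  0.015]
RS
top 312 cen [0.6774 0.0083] rms 0.0016 rel [ 0.0014 -0.0017] medz 0.0603
  slope x,y [-0.002  0.002  0.06 ]
top SS 360 [-0.002  0.005  0.061]
top SL 730 [-0.008 -0.001  0.014]
RL
side 225 cen [0.6771 0.0116] rms 0.0021 rel [0.0011 0.0016] medz 0.0148
  slope x,y [ 0.001 -0.004  0.015]
RS
side 237 cen [0.6816 0.0051] rms 0.0068 rel [ 0.0056 -0.0049] medz 0.0589
  slope x,y [0.009 0.005 0.059]
side SS 114 [ 0.004 -0.003  0.06 ]
side SL 175 [-0.003  0.005  0.015]
```

View pics/z_top.png

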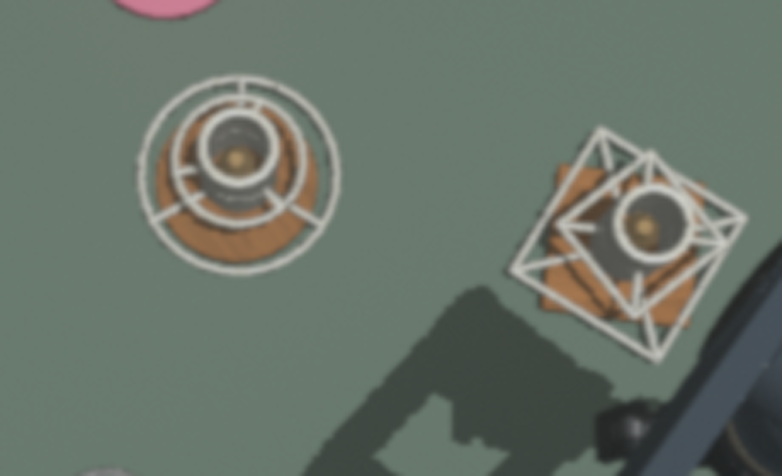

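View pics/z_side.png

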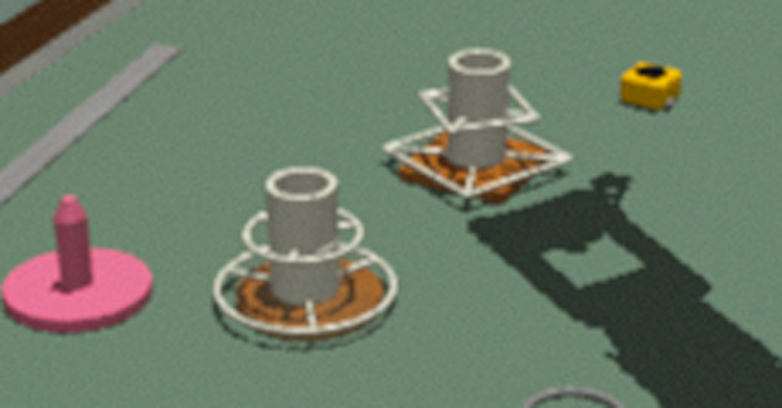

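View pics/full_side.png

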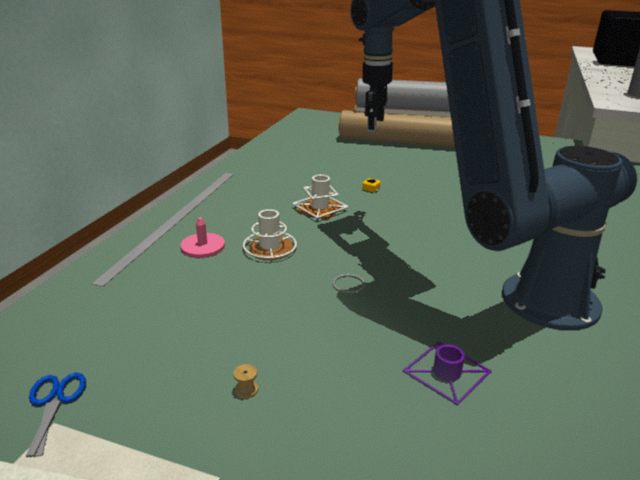

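Both stacks are seated, level and round their posts: side-view pixels (269,240) for the round pair and (320,200) for the square pair. The ring, spool, tape and look-alikes are where they were, and the arm is clear. I'm handing the job in.

```bash
python3 -c "
from station import manip
print(manip.sign_off())"
```

```text
the job is handed in; nothing more can be done
None
```

All four white carriers are on their stands and the job is handed in at about 35 s of the 112 s. The round large carrier went on the round brown stand with the round small on top. The square large went on the square stand with the square small on top.

**Last checks:**
- **Heights:** The lower wires measured z ≈ 15 mm, so the large carriers are down on their feet. The upper wires measured about 60 mm, so the small ones rest on the collars below.
- **Level:** All frames fitted level within about 0.01 rad.
- **Position:** On each stand the collars are within about 5 mm of the post axis and within about 2 mm of each other.
- **Forces:** The highest contact force read while placing was about 22 N at the wrist.
- **Bystanders:** The ring, spool, tape, pink stand and purple carrier look unmoved in the final picture. I checked them by eye and did not measure them again.

**Disagreements:**
- The two cameras differed by about 3–6 mm in y, so I used relative measurements.
- The tool tilted by up to about 5.6° during travel, so the square carriers were lowered slightly tilted. Both settled level.
- The final side-view ring fit for the small round carrier was poor, with a 7 mm residual. The top-view fit and the collar fit both showed it in place.

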